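Load the cap cassette into the capper's feed ramp

ROBOT

A 7-joint arm with a two-finger parallel gripper is mounted at the origin on the work surface. World frame = base frame: x ahead of the robot, y to its left, z up, the work surface at z = 0. Lengths are in m, angles in rad, forces in N, time in s.
With the tool pointing down it reaches from about 0.4 to 0.9 m from the base axis. Payload 5.5 kg.
Tool frame: the origin (TCP) lies at the very end of the fingers, on their centre line; the grasp point (between the pads) lies env.tcp_to_grasp behind it (env.tcp_to_grasp is the distance from the TCP to the grasp point, in m); z points along the fingers, x is the direction in which the jaws open and shut, and the axes are right-handed (so a half turn about z gives the same grasp; the last joint's range is limited). The gripper opens to 92 mm and grips with 3 to 60 N. Pads are 19 mm wide; open, the fingers measure 130 mm over their backs; the gripper's body (75 mm by 190 mm) begins 47 mm behind the grasp point.
Start: joints at [1.478, 0.501, -0.427, 1.55, 0.221, 1.138, -0.21], TCP at [0.226, -0.609, 0.193] pointing down, gripper open.
Joint ranges: [-2.88, 2.88], [-0.31, 2.03], [-1.54, 1.56], [0.2, 2.42], [-1.41, 4.55], [0.19, 2.02], [-2.57, 2.57]. Speed limits (rad/s): [2.57, 2.57, 3.14, 3.14, 3.14, 3.14, 3.14].

INTERFACE

Orientations are given as a 3x3 rotation matrix whose columns are the frame's x, y, z axes.
In Python, from plant import env gives the robot as it stands.
- The arm moves only by the tool play_rows, never from a script. Its argument "deltas" is a list of rows, each an object with "travel": the shift along the tool's x, y, z in m, a list of three; "twist": the turn about the tool's z in units of 5 degrees (1.0 is 5 degrees). A call has 1 to 20 rows; each row is the pose to reach, as a shift and turn from the pose commanded when the call began, along the tool's axes at that moment; what a row does not reach only later rows make up. A row lasts 1/12 s, in which the tool goes at most 41.7 mm and 7.16 degrees, less where a joint would pass 70% of its speed; a pose out of reach is approached as far as the arm can. A call with a gripper value outside its range is refused whole. "hand" is the opening, from 0 (shut) to 1 (fully open), set as the call begins (left out, the last holds). The fingers move at their own pace and stop on an object; the grip force is fixed at half the most. Time passes only in rows, so rows that repeat a pose let the fingers close. It gives the time, the measured TCP pose, the force and the opening at its end, in the units of the state.
- env.read_state(): the state, without advancing time (a new reading comes with each control period).
- env.read_camera(name): name is "side" or "top" or "wrist"; returns a dict with "img" (480x640x3 uint8, blue, green, red), "depth" (480x640 float32, m along the optical axis (not along the pixel's ray), 0 where there is no reading), "mtx" (3x3 intrinsics, pixels), "world_from_camera" (4x4, takes a point from camera to world coordinates). Camera axes: x right, y down, z forward; pixel columns grow to the right and rows downward; lengths in m; the calibration is good to about 2 mm. The wrist camera is an equidistant fisheye: a pixel r from the principal point sees the ray r / f radians off the axis. A picture is of the moment at which its call begins.
- env.finish_job(): hands the job in, once; it reports no verdict.
The state is a dict: "time_s": time; "q": joint angles; "qvel": joint speeds; "joint_efforts": joint torques, N m; "tool_pos": TCP position; "orientation": TCP orientation; "force": force on the tool from outside, world axes, zero at the start; "ft_torque": the same for the moment, N m; "width": opening from 0.0 (shut) to 1.0 (fully open).
Only numpy, scipy, OpenCV 4.12 (cv2) and the standard library are available. Lean on these libraries where they do the work, as an engineer would, in place of code of your own. Each camera call takes 0.05 s, during which the arm holds its last target.

TASK

Take the cap cassette from the bench, set it on the foot of the feed ramp between its side rails and let go of it, then push it up the ramp, under the crossbar, until it bears on the sprung stop at the top. Press gently: the stop should give some 2 to 5 mm and never be driven close to the end of its travel; leave the cassette resting squarely against the stop, still pressing it in a little, and do not disturb the bottles, the cup or the bowl.

Things in the scene. Friction and masses are not known exactly. Their poses are not given: they have to be found in the camera images.
- cassette: Open-topped aluminium cassette full of crown caps, 120 mm long (its x), 50 mm wide (its y), 45 mm high, about 0.45 kg (0.38 to 0.54). Origin at the centre of its underside, z up. Starts on the bench, upright, off the low end of the ramp. Its two ends are alike. Grip it across its width.
- deck: Sloping steel deck of the fixed feed ramp, rising 8 degrees along its +x; 370 mm long, 78 mm wide. Origin on its upper surface at the middle of the low edge (the foot, 7 mm above the bench); x runs up the slope, y across, z normal to it. Side rails 10 mm high, inner faces 57 mm apart, flared over the lowest 20 mm. The cassette stays where it is left on the slope (friction 0.5 to 0.75).
- crossbar (a point): Middle of the underside of the crossbar over the deck, 62 mm above the deck and 245 mm up the slope from the foot; the bar is 12 mm thick along the slope, its top 70 mm above the deck, on posts outside the rails (83 mm over all across the deck).
- stop_zone (a point): Point on the deck's surface, 280 mm up from the foot: the lowest place where the stop's face can be. The stop, a steel plate 46 mm wide reaching 4 to 36 mm above the deck, sits on a grey carriage clamped at a different place each time: its free face is 0 to 40 mm farther up the slope than this point and must be found by feel or sight. Pushing the cassette takes 2 to 7 N until then.
- stop_plate (a joint): How far the sprung stop plate is pressed in up the slope, m: 0 free, 0.009 its hard end. No preload, 1.2 N per mm, so the push rises by that much beyond the sliding force. When the pusher is withdrawn slowly the spring moves the cassette back until friction holds it, the plate still pressed in about 1 mm or more.
- bottle0: Amber bottle, 68 mm across, 240 mm tall, standing beyond the ramp; origin at the centre of its foot.
- bottle1: Another such bottle.
- bottle2: Another such bottle.
- cup: White plastic cup, 72 mm across, 85 mm tall, standing on the robot's side of the ramp; origin at the centre of its foot.
- capbowl: White plastic bowl of caps, 170 mm across, 70 mm high, with a short flat handle, beyond the ramp's foot; origin at the centre of its foot.

How it is judged:
By the outcome, as a careful person would: the job done as asked, in the order asked, and still so for the second after the job is handed in, with the robot touching nothing.
It also fails if it takes over 70 s, if anything falls off the work surface, if the arm or the gripper's body presses on something with over 40 N, if the wrist force passes 120 N, or if a joint passes its speed limit or range.

## Working session

There is one attempt and no reset: what is moved stays moved. The work goes in short steps, Python scripts to look and compute and a tool call to move; the robot and the scene stay as the last step left them, time stands still between calls to the robot, and variables do not carry over. Pictures are saved under pics/ and viewed, and the job is handed in when it is done.

Besides the shell and the picture viewer there is one more tool, called by a JSON object that holds its "method" and its "body", one argument or row to a line. play_rows: Moves the arm, as the interface text tells. Its arguments: {"type":"object","properties":{"deltas":{"type":"array"},"hand":{"type":"number"}},"required":["deltas"]}

```bash
ls; mkdir -p pics
python3 - <<'E'
from plant import env
import cv2,numpy as np
print(env.tcp_to_grasp)
s=env.read_state()
for k,v in s.items(): print(k,np.round(v,4).tolist())
for n in("side","top","wrist"):
    c=env.read_camera(n); cv2.imwrite(f"pics/{n}0.png",c["img"]); np.savez(f"{n}0.npz",**c)
    print(n,c["mtx"].round(1).tolist(),c["world_from_camera"].round(3).tolist())
E
```

```text
pics
0.0188
time_s 0.0
q [1.4782, 0.5018, -0.4268, 1.5514, 0.2208, 1.1383, -0.2103]
qvel [0.0014, 0.002, -0.0001, 0.0008, 0.0003, 0.0017, 0.0007]
joint_efforts [0.0004, -56.6601, -5.8159, -27.911, -0.0686, 0.0311, 0.0002]
tool_pos [0.2261, -0.6086, 0.1919]
orientation [[0.3484, -0.9374, -0.0006], [-0.9374, -0.3484, 0.0018], [-0.0019, -0.0001, -1.0]]
force [-0.1462, 0.582, 0.4468]
ft_torque [0.0622, -0.0458, 0.0119]
width 0.9978
side [[437.1, 0.0, 321.6], [0.0, 437.1, 229.7], [0.0, 0.0, 1.0]] [[0.79, -0.369, 0.49, 0.219], [-0.613, -0.502, 0.61, -0.52], [0.02, -0.782, -0.623, 0.535], [0.0, 0.0, 0.0, 1.0]]
top [[548.2, 0.0, 325.2], [0.0, 548.2, 234.8], [0.0, 0.0, 1.0]] [[0.067, -0.972, 0.224, 0.34], [-0.998, -0.065, 0.018, -0.062], [-0.003, -0.224, -0.975, 1.166], [0.0, 0.0, 0.0, 1.0]]
wrist [[371.6, 0.0, 314.2], [0.0, 371.6, 239.1], [0.0, 0.0, 1.0]] [[0.348, -0.902, -0.255, 0.294], [-0.938, -0.335, -0.093, -0.583], [-0.002, 0.272, -0.962, 0.384], [0.0, 0.0, 0.0, 1.0]]
```

View pics/side0.png

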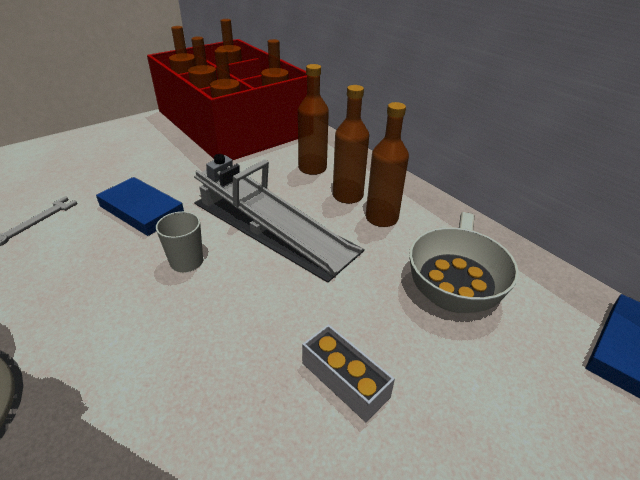

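View pics/top0.png

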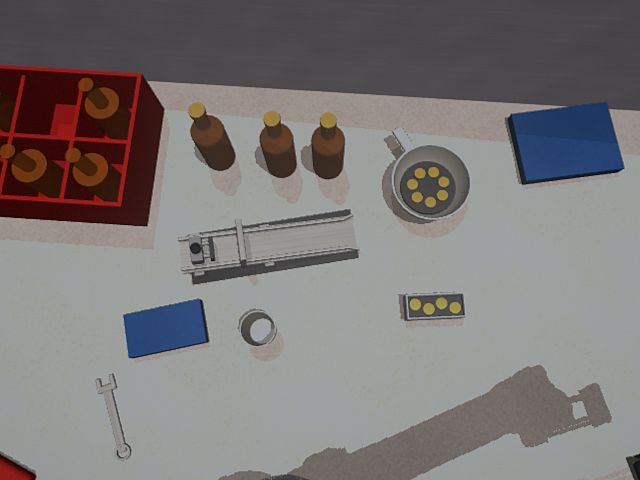

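View pics/wrist0.png

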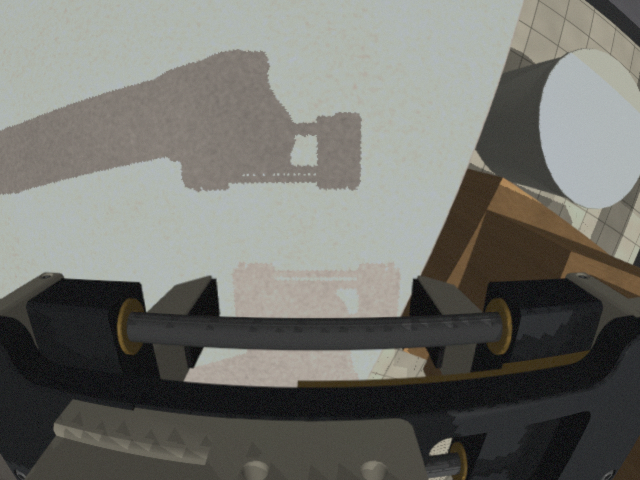

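The side view shows the cassette around (347,372) and the ramp foot at (345,262). In the top view the cassette is at (435,306), the ramp foot at (355,237) and the stop carriage at (200,248). The cup is at (258,327), the bottles lie beyond the ramp, and the bowl is at (430,185).

```bash
cat > h.py <<'E'
import numpy as np,cv2
def pts(c):
    d=c["depth"];M=c["mtx"];T=c["world_from_camera"]
    v,u=np.mgrid[0:480,0:640]
    P=np.stack([(u-M[0,2])/M[0,0]*d,(v-M[1,2])/M[1,1]*d,d],-1)
    return P@T[:3,:3].T+T[:3,3]
def proj(c,X):
    M=c["mtx"];T=c["world_from_camera"]
    p=(np.atleast_2d(X)-T[:3,3])@T[:3,:3]
    return np.c_[p[:,0]/p[:,2]*M[0,0]+M[0,2],p[:,1]/p[:,2]*M[1,1]+M[1,2]]
def ray(c,u,v,z):
    M=c["mtx"];T=c["world_from_camera"]
    d=T[:3,:3]@np.array([(u-M[0,2])/M[0,0],(v-M[1,2])/M[1,1],1]);o=T[:3,3]
    return o+d*(z-o[2])/d[2]
E
python3 - <<'E'
from h import *
for n in("top","side"):
    c=dict(np.load(n+"0.npz"));W=pts(c)
    box=(390,280,480,335) if n=="top" else (290,315,405,425)
    m=np.zeros((480,640),bool);m[box[1]:box[3],box[0]:box[2]]=1
    b=m&(c["depth"]>0)
    zz=W[b][:,2];print(n,"bench z",np.median(zz[np.abs(zz)<.01]), "noise",zz[np.abs(zz)<.01].std(),"ztop",np.percentile(zz,[95,99,100]))
    k=b&(W[...,2]>.038)&(W[...,2]<.055)
    r=cv2.minAreaRect(W[k][:,:2].astype(np.float32)*1000);print(k.sum(),r)
    k=b&(W[...,2]>.012)&(W[...,2]<.055)
    r=cv2.minAreaRect(W[k][:,:2].astype(np.float32)*1000);print(k.sum(),r)
c=dict(np.load("top0.npz"))
im=cv2.resize(c["img"][195:295,165:375],None,fx=3.8,fy=3.8,interpolation=cv2.INTER_CUBIC);cv2.imwrite("pics/ramp_top.png",im)
im=cv2.resize(c["img"][280:335,390:480],None,fx=8,fy=8,interpolation=cv2.INTER_CUBIC);cv2.imwrite("pics/cas_top.png",im)
c=dict(np.load("side0.npz"))
im=cv2.resize(c["img"][145:285,180:375],None,fx=4,fy=4,interpolation=cv2.INTER_CUBIC);cv2.imwrite("pics/ramp_side.png",im)
E
```

```text
top bench z 0.0004859580580232059 noise 0.0022502361687987004 ztop [0.04331829 0.04753815 0.05162714]
606 ((465.5513610839844, -275.059326171875), (50.42451858520508, 120.68893432617188), 6.536037445068359)
1569 ((465.4557800292969, -275.0825500488281), (50.507633209228516, 120.81704711914062), 6.24211311340332)
side bench z -0.0004932225572051863 noise 0.0015602401718024163 ztop [0.0427312  0.04496356 0.0469545 ]
1229 ((462.84149169921875, -275.43853759765625), (52.03185272216797, 121.13948059082031), 6.475857257843018)
4253 ((462.7808532714844, -275.6121826171875), (52.1915397644043, 121.47090148925781), 6.475857257843018)
```

View pics/ramp_top.png

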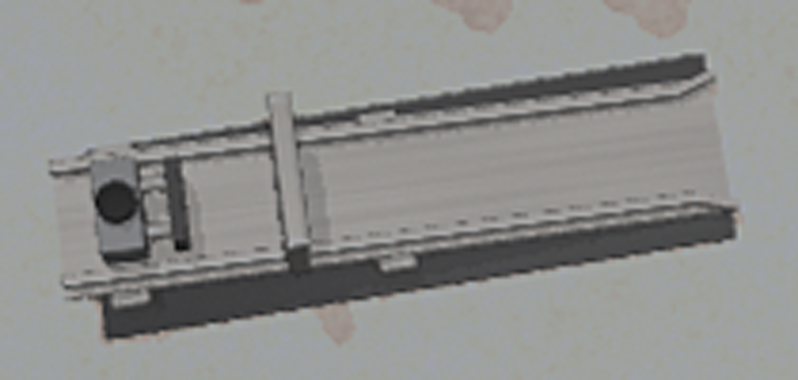

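View pics/ramp_side.png

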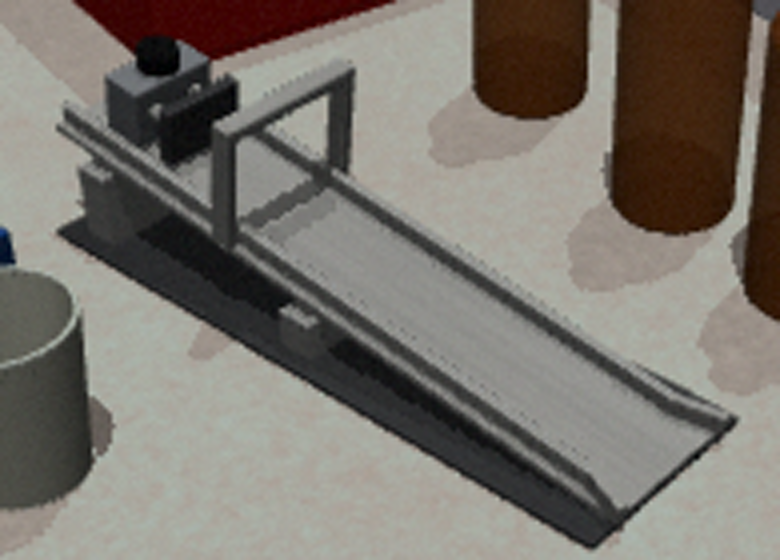

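View pics/cas_top.png

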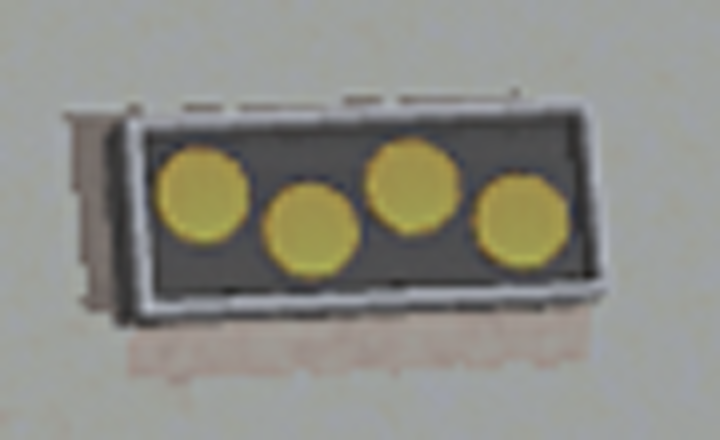

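Crops: in the top crop the rails run from (60,165)/(70,285) to (705,85)/(735,205). The crossbar is at x≈285 and the stop plate at x≈178. Now I'll fit the deck.

```bash
cat > ramp.py <<'E'
from h import *
def run(n):
    c=dict(np.load(n+"0.npz"));W=pts(c)
    if n=="top": q=np.array([(345,140),(640,100),(690,110),(700,185),(345,225)])/3.8+[165,195]
    else: q=np.array([(345,205),(640,385),(700,420),(625,480),(290,255)])/4+[180,145]
    m=np.zeros((480,640),np.uint8);cv2.fillPoly(m,[q.astype(int)],1)
    P=W[(m>0)&(c["depth"]>0)]
    for _ in range(3):
        ce=P.mean(0);nrm=np.linalg.svd(P-ce)[2][2];nrm*=np.sign(nrm[2])
        e=(P-ce)@nrm;P=P[np.abs(e)<2.5*e.std()]
    up=np.array([0,0,1.])-nrm*nrm[2];up/=np.linalg.norm(up)
    print(n,"tilt",np.degrees(np.arccos(nrm[2])),"up",up,"res",e.std(),"az",np.degrees(np.arctan2(up[1],up[0])))
    return c,W,ce,nrm,up
if __name__=="__main__":
  for n in("top","side"):
    c,W,ce,nrm,up=run(n)
    V=W-ce;h=V@nrm
    m=np.zeros((480,640),bool)
    if n=="top": m[200:290,170:370]=1
    else: m[150:280,190:375]=1
    m&=c["depth"]>0
    a=V@up;b=V@np.cross(nrm,up)
    # rails: h~10mm
    k=m&(h>.005)&(h<.014)&(np.abs(a)<.1)&(np.abs(b)<.05)
    for s in(-1,1):
        kk=k&(b*s>0.01)
        if kk.sum()>20:
            f=np.polyfit(a[kk],b[kk],1);print("rail",s,kk.sum(),f, np.degrees(np.arctan(f[0])))
    k=m&(h>.055)&(h<.08)&(a>0.0)&(a<.14)&(np.abs(b)<.06)
    if k.sum()>10: print("bar",k.sum(),W[k].mean(0),cv2.minAreaRect((np.c_[a[k],b[k]]*1000).astype(np.float32)))
E
python3 ramp.py
```

```text
top tilt 8.058817183019746 up [-0.19191673  0.97134692  0.14018959] res 0.0021115390188187378 az 101.17643463331507
rail -1 291 [ 0.03596805 -0.02760985] 2.059929222353809
rail 1 308 [0.03325431 0.03483018] 1.9046295559206259
bar 261 [0.56076524 0.1234728  0.11077345] ((128.3998565673828, 7.654216766357422), (11.867109298706055, 84.14427947998047), 1.932874321937561)
side tilt 8.05484334238115 up [-0.24089645  0.96038275  0.14012092] res 0.0010068369841668243 az 104.08119752933541
rail -1 364 [-0.01025316 -0.02559715] -0.587442440914606
rail 1 400 [-0.01973423  0.03754492] -1.13054129387274
bar 270 [0.55695398 0.12042387 0.1072813 ] ((134.0012664794922, 2.3484458923339844), (86.59285736083984, 11.796314239501953), 89.93653106689453)
```

```bash
cat > fr.py <<'E'
from h import *
def frame(O,az=103.15,tilt=8.0):
    a=np.radians(az);t=np.radians(tilt)
    x=np.array([np.cos(a)*np.cos(t),np.sin(a)*np.cos(t),np.sin(t)])
    y=np.array([-np.sin(a),np.cos(a),0]);z=np.cross(x,y)
    return np.c_[x,y,z],np.array(O)
E
python3 - <<'E'
from fr import *
R,O=frame([.612,-.105,.007])
for n in("top","side"):
    c=dict(np.load(n+"0.npz"));W=pts(c)
    L=(W-O)@R; s,y,h=L[...,0],L[...,1],L[...,2]
    ok=c["depth"]>0
    f=ok&(s>.04)&(s<.22)&(np.abs(y)<.025);print(n,"deck h",h[f].mean(), np.polyfit(s[f],h[f],1))
    k=ok&(s>.04)&(s<.2)&(np.abs(y)<.05)&(h>.006)&(h<.014)
    for sg in(-1,1):
        kk=k&(sg*y>.01);print(" rail",sg,np.percentile(y[kk],[3,50,97]).round(4),np.polyfit(s[kk],y[kk],1))
    k=ok&(h>.058)&(h<.08)&(s>.2)&(s<.29)&(np.abs(y)<.07)
    print(" bar s",np.percentile(s[k],[2,50,98]).round(4),"y",np.percentile(y[k],[1,99]).round(4),"h",np.median(h[k]))
    k=ok&(h>.034)&(h<.042)&(s>.26)&(s<.33)&(np.abs(y)<.022)
    print(" plate top",k.sum(),np.percentile(s[k],[3,25,50,75,97]).round(4),np.percentile(y[k],[2,98]).round(4) if k.any() else 0)
    k=ok&(h>.008)&(h<.034)&(s>.26)&(s<.35)&(np.abs(y)<.022)
    print(" plate",k.sum(),np.percentile(s[k],[3,10,25,50,75,97]).round(4))
    for sf in(0,.28,.3,.32):
        print(" ",sf,proj(c,O+R@np.array([sf,0,0])).round(1).tolist(),proj(c,O+R@np.array([sf,.039,0])).round(1).tolist(),proj(c,O+R@np.array([sf,-.039,0])).round(1).tolist(), "platetop",proj(c,O+R@np.array([sf,.023,.036])).round(1).tolist(),proj(c,O+R@np.array([sf,-.023,.036])).round(1).tolist())
E
```

```text
top deck h 0.0007432035279235942 [0.00206842 0.00047205]
 rail -1 [-0.0387 -0.035  -0.0321] [ 0.00157663 -0.03519032]
 rail 1 [0.024  0.0277 0.0306] [0.00111253 0.02738119]
 bar s [0.2406 0.2463 0.2521] y [-0.0447  0.0378] h 0.07035727875006768
 plate top 123 [0.3026 0.3058 0.3089 0.3261 0.3294] [-0.0215  0.0196]
 plate 120 [0.3024 0.3036 0.3117 0.3192 0.3246 0.3448]
  0 [[355.2, 233.9]] [[358.4, 251.3]] [[352.1, 216.7]] platetop [[360.3, 240.2]] [[356.5, 219.2]]
  0.28 [[225.1, 250.6]] [[227.3, 268.9]] [[222.8, 232.7]] platetop [[225.7, 257.8]] [[223.0, 235.8]]
  0.3 [[215.4, 251.9]] [[217.6, 270.2]] [[213.2, 233.8]] platetop [[215.6, 259.2]] [[213.0, 237.1]]
  0.32 [[205.6, 253.2]] [[207.7, 271.5]] [[203.5, 235.0]] platetop [[205.5, 260.5]] [[203.0, 238.3]]
side deck h -0.0010436525682154033 [-0.0059506  -0.00028813]
 rail -1 [-0.0357 -0.0316 -0.0285] [ 0.00288903 -0.03219297]
 rail 1 [0.0271 0.0313 0.034 ] [0.00043655 0.03093308]
 bar s [0.2392 0.2434 0.2517] y [-0.0417  0.0404] h 0.06875812303553058
 plate top 119 [0.3022 0.3055 0.3107 0.3264 0.3295] [-0.021   0.0212]
 plate 290 [0.3017 0.3022 0.3029 0.3045 0.3245 0.3269]
  0 [[347.2, 263.6]] [[333.7, 275.4]] [[359.8, 252.4]] platetop [[342.6, 256.5]] [[358.4, 243.0]]
  0.28 [[238.0, 188.8]] [[223.1, 197.1]] [[252.0, 181.0]] platetop [[229.0, 179.2]] [[246.5, 170.0]]
  0.3 [[231.2, 184.2]] [[216.3, 192.2]] [[245.3, 176.6]] platetop [[222.0, 174.5]] [[239.6, 165.4]]
  0.32 [[224.5, 179.6]] [[209.6, 187.5]] [[238.7, 172.2]] platetop [[215.1, 169.8]] [[232.8, 161.0]]
```

Run:
```python
from fr import *
R,O=frame([.614,-.1045,.007])
c=dict(np.load("top0.npz"));W=pts(c);s=dict(np.load("side0.npz"));Ws=pts(s)
def rep(n,k,WW):
    p=WW[k];lo=p.min(0);hi=np.percentile(p,99.5,axis=0);cc=np.median(p,0)
    r=cv2.minEnclosingCircle((p[:,:2]*1000).astype(np.float32));L=R.T@(np.array([*np.array(r[0])/1000,0.05])-O)
    print(n,k.sum(),r,"zmax",hi[2].round(3),"ramp s,y",L[:2].round(3))
for n,W_,boxes in(("top",W,dict(b0=(185,100,240,175),b1=(255,108,300,182),b2=(308,110,348,182),cup=(235,305,282,352),bowl=(380,120,475,225))),("side",Ws,dict(b0=(295,62,330,176),b1=(331,85,369,205),b2=(369,100,410,228),cup=(155,208,206,273),bowl=(405,210,518,318)))):
    d=(c if n=="top" else s)["depth"]
    for k,b in boxes.items():
        m=np.zeros((480,640),bool);m[b[1]:b[3],b[0]:b[2]]=1
        m&=(d>0)&(W_[...,2]>.02)
        if k[0]=="b" and k!="bowl": m&=(W_[...,2]<.26)
        rep(n+" "+k,m,W_)
st=np.array([[0.3484,-0.9374],[-0.9374,-0.3484]])
print("shift tool x,y",st.T@(np.array([.4642,-.2753])-[.2261,-.6086]))
```

```text
top b0 1849 ((769.5015258789062, 205.91671752929688), 33.90277862548828) zmax 0.243 ramp s,y [ 0.27  -0.222]
top b1 1710 ((761.7735595703125, 67.71161651611328), 34.26253890991211) zmax 0.243 ramp s,y [ 0.139 -0.183]
top b2 1672 ((765.3552856445312, -35.01041793823242), 33.8658447265625) zmax 0.244 ramp s,y [ 0.039 -0.163]
top cup 521 ((392.6142272949219, 77.62206268310547), 35.98288345336914) zmax 0.09 ramp s,y [0.231 0.174]
top bowl 5104 ((745.7872314453125, -239.8375244140625), 112.20161437988281) zmax 0.073 ramp s,y [-0.154 -0.098]
side b0 2905 ((986.216552734375, 464.820556640625), 374.4857482910156) zmax 0.24 ramp s,y [ 0.471 -0.492]
side b1 2899 ((738.578857421875, 35.38751983642578), 59.02119064331055) zmax 0.24 ramp s,y [ 0.113 -0.153]
side b2 3226 ((761.9461059570312, -37.25224685668945), 33.99661636352539) zmax 0.24 ramp s,y [ 0.038 -0.159]
side cup 2144 ((390.32574462890625, 132.52902221679688), 92.49684143066406) zmax 0.086 ramp s,y [0.285 0.164]
side bowl 7407 ((744.0299682617188, -243.50149536132812), 112.3087158203125) zmax 0.07 ramp s,y [-0.157 -0.095]
shift tool x,y [-0.22948138 -0.33931666]
```

{"method": "play_rows", "body": {
  "deltas": [
    {"travel": [-0.02,-0.03,0],"twist": -1.2},
    {"travel": [-0.04,-0.06,0],"twist": -2.4},
    {"travel": [-0.06,-0.09,0],"twist": -3.6},
    {"travel": [-0.08,-0.12,0],"twist": -4.9},
    {"travel": [-0.1,-0.15,0.005],"twist": -6.2},
    {"travel": [-0.12,-0.18,0.01],"twist": -7.5},
    {"travel": [-0.14,-0.21,0.015],"twist": -8.8},
    {"travel": [-0.16,-0.24,0.02],"twist": -10.1},
    {"travel": [-0.18,-0.27,0.03],"twist": -11.4},
    {"travel": [-0.2,-0.3,0.04],"twist": -12.7},
    {"travel": [-0.22,-0.325,0.05],"twist": -14},
    {"travel": [-0.2295,-0.3393,0.06],"twist": -15.2},
    {"travel": [-0.2295,-0.3393,0.065],"twist": -15.2},
    {"travel": [-0.2295,-0.3393,0.065],"twist": -15.2},
    {"travel": [-0.2295,-0.3393,0.065],"twist": -15.2}
  ],
  "hand": 1
}}

```text
time_s: 1.4
tool_pos: [0.4637, -0.2769, 0.1275]
orientation: [[0.994, 0.108, -0.001], [0.108, -0.994, 0.0], [-0.001, -0.0, -1.0]]
force: [-0.1, -0.9, -0.3]
width: 1.0
```

Run:
```python
from plant import env
import cv2,numpy as np
s=env.read_state();print(s["time_s"],s["tool_pos"],s["orientation"],s["q"],s["width"],s["force"])
for n in("wrist","top"):
    c=env.read_camera(n);cv2.imwrite(f"pics/{n}1.png",c["img"]);np.savez(f"{n}1.npz",**c)
```

```text
1.4 [ 0.46366554 -0.27691444  0.12754424] [[ 9.94099531e-01  1.08464362e-01 -1.26647612e-03]
 [ 1.08464503e-01 -9.94100322e-01  4.34450111e-05]
 [-1.25429208e-03 -1.80556368e-04 -9.99999197e-01]] [ 1.12598017  0.47040345 -0.80388621  1.87908008  0.40868706  0.96536403
  0.24615361] 0.9995672702476074 [-0.14879972 -0.94978978 -0.27607501]
```

View pics/wrist1.png

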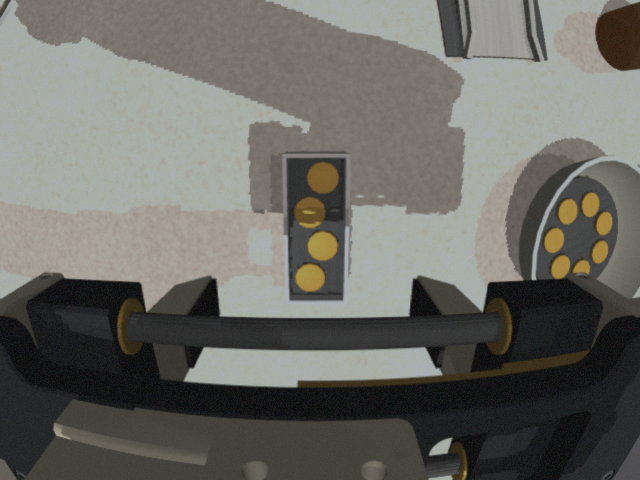

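The wrist view shows the cassette centred between the fingers (x≈316, fingers symmetric about 315) and aligned with them. I'll go down and grip.

{"method": "play_rows", "body": {
  "deltas": [
    {"travel": [0.0005,-0.001,0.025],"twist": 0},
    {"travel": [0.0005,-0.0015,0.05],"twist": 0},
    {"travel": [0.0005,-0.0015,0.075],"twist": 0},
    {"travel": [0.0005,-0.0015,0.095],"twist": 0},
    {"travel": [0.0005,-0.0015,0.105],"twist": 0},
    {"travel": [0.0005,-0.0015,0.1095],"twist": 0},
    {"travel": [0.0005,-0.0015,0.1095],"twist": 0},
    {"travel": [0.0005,-0.0015,0.1095],"twist": 0}
  ]
}}

```text
time_s: 2.17
tool_pos: [0.4655, -0.2751, 0.0194]
orientation: [[0.994, 0.11, 0.001], [0.11, -0.994, -0.001], [0.001, 0.001, -1.0]]
force: [0.2, 1.3, -0.3]
width: 0.998
```

{"method": "play_rows", "body": {
  "deltas": [
    {"travel": [0,0,0],"twist": 0},
    {"travel": [0,0,0],"twist": 0},
    {"travel": [0,0,0],"twist": 0},
    {"travel": [0,0,0],"twist": 0},
    {"travel": [0,0,0],"twist": 0},
    {"travel": [0,0,0],"twist": 0},
    {"travel": [0,0,0],"twist": 0},
    {"travel": [0,0,0],"twist": 0},
    {"travel": [0,0,0],"twist": 0},
    {"travel": [0,0,0],"twist": 0}
  ],
  "hand": 0.3
}}

```text
time_s: 3.0
tool_pos: [0.4649, -0.2744, 0.0184]
orientation: [[0.994, 0.111, -0.0], [0.111, -0.994, 0.0], [-0.0, -0.0, -1.0]]
force: [-0.0, -0.4, 0.7]
width: 0.33
```

Run:
```python
from plant import env
import cv2,numpy as np
for n in("wrist","side"):
    c=env.read_camera(n);cv2.imwrite(f"pics/{n}2.png",c["img"]);np.savez(f"{n}2.npz",**c)
s=env.read_state();print(s["width"],s["force"])
```

```text
0.30757181286014224 [-0.32226076 -0.26957878 -0.09910847]
```

View pics/wrist2.png

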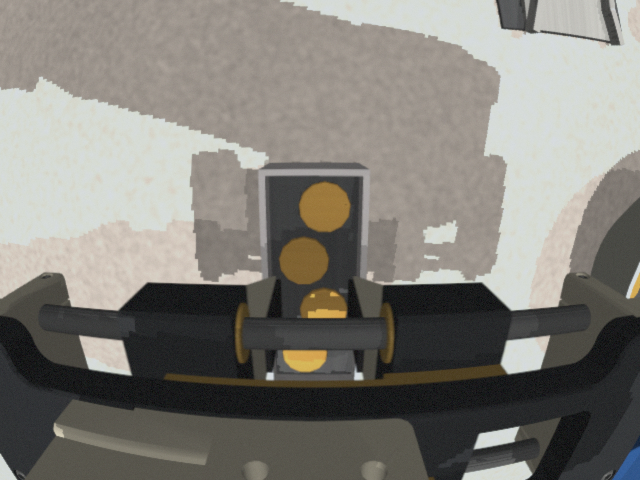

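View pics/side2.png

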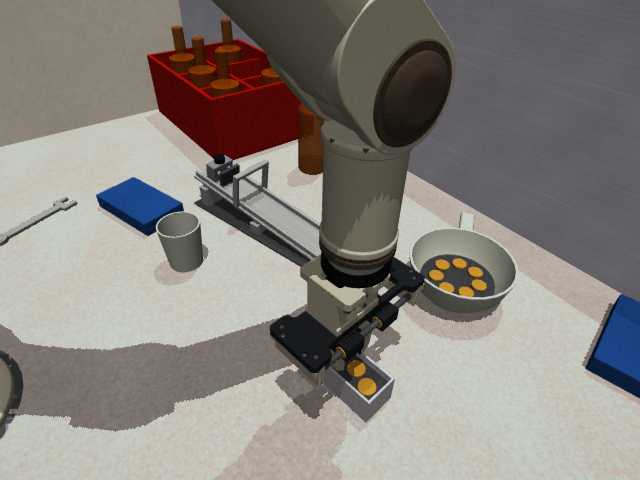

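The wrist view shows the fingers (inner edges x≈273 and 357) right beside the cassette walls. The width reading seems not to be linear in the opening. I'll close fully.

{"method": "play_rows", "body": {
  "deltas": [
    {"travel": [0,0,0],"twist": 0},
    {"travel": [0,0,0],"twist": 0},
    {"travel": [0,0,0],"twist": 0},
    {"travel": [0,0,0],"twist": 0},
    {"travel": [0,0,0],"twist": 0},
    {"travel": [0,0,0],"twist": 0},
    {"travel": [0,0,0],"twist": 0},
    {"travel": [0,0,0],"twist": 0}
  ],
  "hand": 0
}}

```text
time_s: 3.77
tool_pos: [0.4649, -0.2744, 0.0184]
orientation: [[0.994, 0.111, 0.0], [0.111, -0.994, 0.0], [0.0, -0.0, -1.0]]
force: [0.9, 0.0, 0.5]
width: 0.002
```

Run:
```python
from plant import env
import cv2,numpy as np
for n in("wrist","side"):
    c=env.read_camera(n);cv2.imwrite(f"pics/{n}3.png",c["img"]);np.savez(f"{n}3.npz",**c)
im=cv2.resize(c["img"][240:430,250:430],None,fx=3,fy=3,interpolation=cv2.INTER_CUBIC);cv2.imwrite("pics/side3c.png",im)
s=env.read_state();print(s["width"],s["force"])
```

```text
0.006644942009349912 [ 0.28932348  0.16885789 -0.21565609]
```

View pics/wrist3.png

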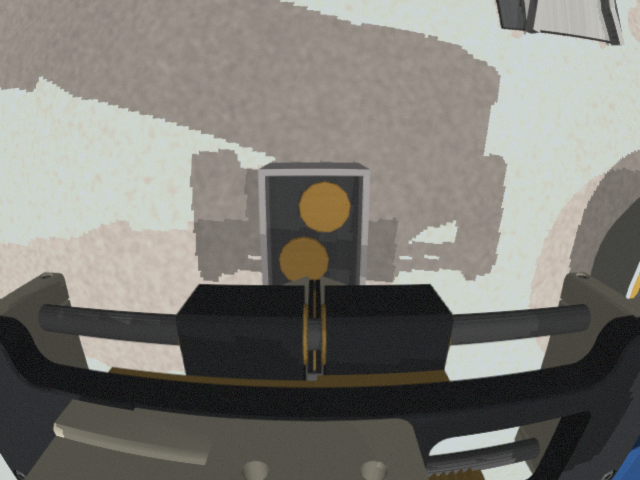

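View pics/side3c.png

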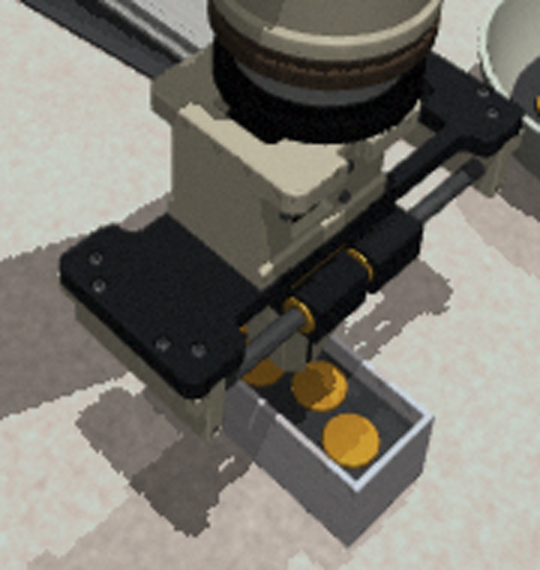

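The fingers shut to 0 inside the cassette's outline without touching it, so they must be above the rim. I'll check the true gripper height with depth.

```bash
python3 - <<'E'
from h import *
c=dict(np.load("side3.npz"));W=pts(c)
# crop px -> full
for (u,v,l) in [(290,350,"finger"),(296,362,"finger tip?"),(310,350,"f"),(320,340,"f"),(300,315,"block"),(350,270,"block2"),(210,430,"left leg low"),(150,310,"plate"),(350,440,"cap"),(318,385,"cap2"),(262,370,"cap3"),(355,485,"rim corner"),(285,345,"f"),(290,365,"f")]:
    x,y=int(250+u/3),int(240+v/3);print(l,(x,y),W[y,x].round(4),c["depth"][y,x].round(3))
k=(W[...,2]>.0)&(W[...,2]<.2)&(np.hypot(W[...,0]-.4649,W[...,1]+.2744)<.03)&(c["depth"]>0)
z=W[k][:,2];print(np.histogram(z,bins=np.arange(0,.21,.01)))
E
python3 - <<'E'
import sys;sys.path.insert(0,'.')
from plant import env
print([a for a in dir(env) if not a.startswith('__')], env.tcp_to_grasp)
E
```

```text
finger (346, 356) [ 0.4503 -0.2865  0.0766] 0.541
finger tip? (348, 360) [ 0.4545 -0.2865  0.0646] 0.551
f (353, 356) [ 0.4655 -0.2838  0.0607] 0.56
f (356, 353) [ 0.438  -0.3143  0.1239] 0.489
block (350, 345) [ 0.4346 -0.3071  0.1334] 0.486
block2 (366, 330) [ 0.4589 -0.306   0.1401] 0.494
left leg low (320, 383) [ 0.3825 -0.3203  0.1253] 0.457
plate (300, 343) [ 0.3804 -0.2879  0.1599] 0.454
cap (366, 386) [ 0.4604 -0.3168  0.0393] 0.551
cap2 (356, 368) [ 0.468  -0.2891  0.0385] 0.572
cap3 (337, 363) [ 0.4535 -0.2678  0.0374] 0.579
rim corner (368, 401) [ 0.4454 -0.3359  0.0462] 0.528
f (345, 355) [ 0.4479 -0.2871  0.0814] 0.537
f (346, 361) [ 0.4516 -0.286   0.0645] 0.55
(array([ 67,  60,  62, 723, 112,  30,  66,  65,  35,   7,   0,   0,   0,
        33, 137, 113, 165, 140,  36,   6]), array([0.  , 0.01, 0.02, 0.03, 0.04, 0.05, 0.06, 0.07, 0.08, 0.09, 0.1 ,
       0.11, 0.12, 0.13, 0.14, 0.15, 0.16, 0.17, 0.18, 0.19, 0.2 ]))
['Unreachable', 'finish_job', 'read_camera', 'read_state', 'tcp_to_grasp'] 0.0188
```

Run:
```python
from h import *
def wp(c,u,v):
    M=c["mtx"];T=c["world_from_camera"];d=c["depth"][v,u]
    x,y=u-M[0,2],v-M[1,2];r=np.hypot(x,y);th=r/M[0,0]
    p=np.array([np.tan(th)*x/r*d,np.tan(th)*y/r*d,d])
    return T[:3,:3]@p+T[:3,3],d
for i in(1,2,3):
    c=dict(np.load(f"wrist{i}.npz"));print(i,c["world_from_camera"][:3,3].round(4))
    for (u,v) in [(100,100),(150,200),(450,250),(560,120)]: 
        p,d=wp(c,u,v);print("  ",(u,v),p.round(4),d.round(3))
for (u,v) in [(310,172),(320,205),(305,262),(308,285),(318,285),(313,300),(250,290),(380,290),(310,340)]:
    print((u,v),*[np.round(a,4) for a in wp(c,u,v)])
c=dict(np.load("wrist2.npz"))
print("w2")
for (u,v) in [(262,170),(310,172),(258,290),(270,290),(268,320),(268,350),(362,290),(365,320),(310,375)]:
    print((u,v),*[np.round(a,4) for a in wp(c,u,v)])
```

```text
1 [ 0.4559 -0.2043  0.3192]
   (100, 100) [ 0.249  -0.1795  0.0011] 0.294
   (150, 200) [ 0.3094 -0.2724  0.001 ] 0.321
   (450, 250) [ 0.5934 -0.2906 -0.0006] 0.335
   (560, 120) [ 6.923e-01 -1.462e-01  6.000e-04] 0.297
2 [ 0.4567 -0.2018  0.2101]
   (100, 100) [ 3.206e-01 -1.859e-01  3.000e-04] 0.194
   (150, 200) [ 0.3607 -0.2468  0.0007] 0.211
   (450, 250) [ 0.5475 -0.2582  0.    ] 0.22
   (560, 120) [ 0.6136 -0.1628 -0.0011] 0.197
3 [ 0.4567 -0.2018  0.2101]
   (100, 100) [ 0.321  -0.1859  0.0009] 0.193
   (150, 200) [ 0.3606 -0.2469  0.0005] 0.211
   (450, 250) [ 0.5478 -0.2585 -0.0006] 0.221
   (560, 120) [ 0.6134 -0.1629 -0.0007] 0.197
(310, 172) [ 0.4564 -0.2175  0.0451] 0.1631
(320, 205) [ 0.4628 -0.2331  0.0383] 0.174
(305, 262) [ 0.4587 -0.2622  0.0377] 0.1822
(308, 285) [ 0.4608 -0.2639  0.0623] 0.1591
(318, 285) [ 0.4653 -0.265   0.0586] 0.1631
(313, 300) [ 0.4631 -0.2649  0.0747] 0.1475
(250, 290) [ 0.445  -0.2396  0.1275] 0.0894
(380, 290) [ 0.4766 -0.236   0.1275] 0.0893
(310, 340) [ 0.4606 -0.2465  0.1364] 0.0831
w2
(262, 170) [ 0.435  -0.2187  0.0452] 0.1626
(310, 172) [ 0.4564 -0.2176  0.0436] 0.1645
(258, 290) [ 0.4401 -0.2658  0.0689] 0.1526
(270, 290) [ 0.4452 -0.2648  0.0697] 0.1517
(268, 320) [ 0.4503 -0.2448  0.1318] 0.0868
(268, 350) [ 0.4483 -0.2751  0.0989] 0.1265
(362, 290) [ 0.4831 -0.2609  0.0689] 0.1526
(365, 320) [ 0.4733 -0.2424  0.1317] 0.0869
(310, 375) [ 0.4685 -0.3312  0.0355] 0.2032
```

The wrist camera pose agrees with the bench (z≈0 within 1 mm), but finger material only reaches down to z≈0.06 while the reported TCP is at 0.018. So the reported TCP lies below the real fingertips. I'll raise the arm and measure the offset.

{"method": "play_rows", "body": {
  "deltas": [
    {"travel": [0,0,-0.03],"twist": 0},
    {"travel": [0,0,-0.06],"twist": 0},
    {"travel": [0,0,-0.08],"twist": 0},
    {"travel": [0,0,-0.08],"twist": 0},
    {"travel": [0,0,-0.08],"twist": 0}
  ],
  "hand": 0.4
}}

```text
time_s: 4.28
tool_pos: [0.4657, -0.2751, 0.0996]
orientation: [[0.994, 0.111, 0.002], [0.111, -0.994, -0.002], [0.002, 0.002, -1.0]]
force: [-0.7, 0.0, 0.1]
width: 0.319
```

Run:
```python
from plant import env
import cv2,numpy as np
from h import *
s=env.read_state();print(s["width"],s["tool_pos"],s["force"])
c=env.read_camera("side");np.savez("side4.npz",**c)
im=cv2.resize(c["img"][190:430,250:450],None,fx=3,fy=2.5,interpolation=cv2.INTER_CUBIC);cv2.imwrite("pics/side4c.png",im)
print(proj(c,s["tool_pos"]))
c=env.read_camera("wrist");np.savez("wrist4.npz",**c);cv2.imwrite("pics/wrist4.png",c["img"])
```

```text
0.31949441999528255 [ 0.46568425 -0.2751141   0.09958335] [-0.6870493   0.02844589  0.14022488]
[[350.52369421 332.24424358]]
```

View pics/side4c.png

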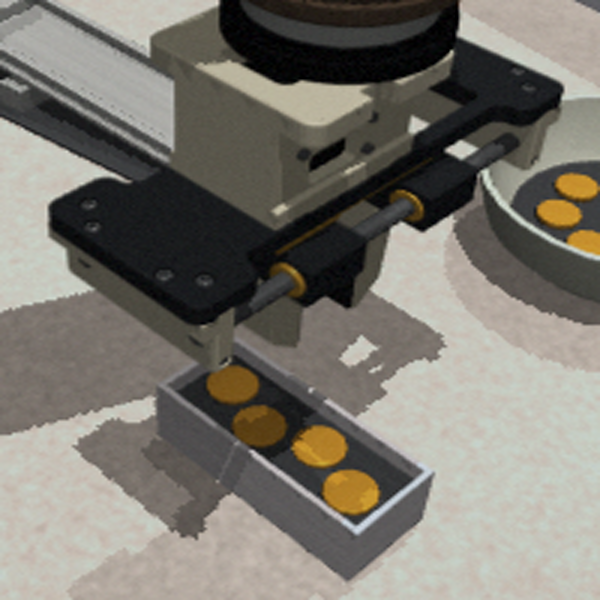

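View pics/wrist4.png

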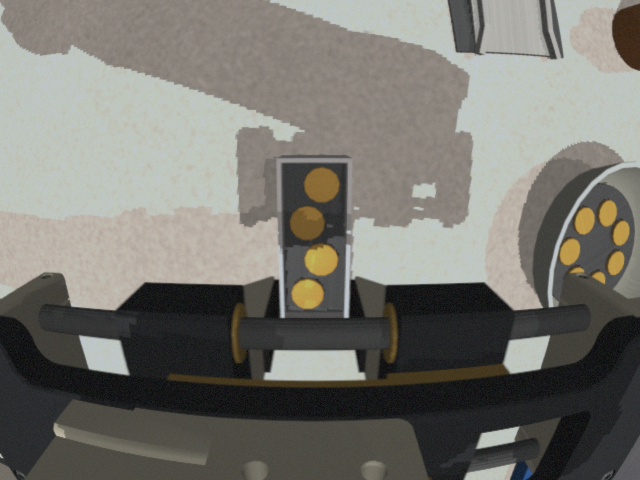

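The fingertips are visible at crop (285,343) and (365,303). I'll get their heights.

Run:
```python
from h import *
c=dict(np.load("side4.npz"));W=pts(c)
s=np.array([.4657,-.2751,.0996])
for u,col in [(340,'L'),(343,'L'),(346,'L'),(348,'L'),(370,'R'),(373,'R')]:
    print(u)
    for v in range(300,334,3):
        print("   ",v,W[v,u].round(4))
x=np.array([.994,.111]);y=np.array([.111,-.994])
a=(W[...,:2]-s[:2])@x;b=(W[...,:2]-s[:2])@y
k=(np.abs(b)<.013)&(np.abs(a)<.045)&(W[...,2]>.07)&(W[...,2]<.25)&(c["depth"]>0)
print(np.histogram(W[k][:,2],bins=np.arange(.07,.25,.005)))
for sg in(-1,1):
    kk=k&(a*sg>0)&(W[...,2]<.19);print(sg,kk.sum(),np.percentile(W[kk][:,2],[0,1,3,10]),np.percentile(a[kk],[1,99]),np.percentile(b[kk],[1,99]))
```

```text
340
    300 [ 0.4199 -0.3017  0.2117]
    303 [ 0.4147 -0.3076  0.2159]
    306 [ 0.4119 -0.311   0.2166]
    309 [ 0.4112 -0.3121  0.2138]
    312 [ 0.4318 -0.29    0.1746]
    315 [ 0.4331 -0.2889  0.1678]
    318 [ 0.4329 -0.2895  0.1636]
    321 [ 0.4332 -0.2895  0.1583]
    324 [ 0.4336 -0.2894  0.1528]
    327 [ 0.4337 -0.2897  0.1478]
    330 [ 5.116e-01 -2.066e-01  5.000e-04]
    333 [ 0.5087 -0.2102 -0.0008]
343
    300 [ 0.4197 -0.3063  0.2158]
    303 [ 0.4171 -0.3093  0.2158]
    306 [ 0.4156 -0.3112  0.2143]
    309 [ 0.437  -0.2889  0.1748]
    312 [ 0.437  -0.2892  0.1703]
    315 [ 0.4372 -0.2894  0.1654]
    318 [ 0.438  -0.2889  0.1593]
    321 [ 0.438  -0.2892  0.1546]
    324 [ 0.4383 -0.2893  0.1493]
    327 [ 0.4385 -0.2895  0.1441]
    330 [ 5.158e-01 -2.088e-01 -4.000e-04]
    333 [ 0.5132 -0.212  -0.0024]
346
    300 [ 0.4207 -0.3094  0.2179]
    303 [ 0.4204 -0.3101  0.2144]
    306 [ 0.4198 -0.3111  0.2113]
    309 [ 0.4224 -0.3086  0.2029]
    312 [ 0.4422 -0.2885  0.1661]
    315 [ 0.4424 -0.2887  0.1611]
    318 [ 0.4436 -0.2878  0.1542]
    321 [ 0.4432
[... 1414 characters left out ...]
1 -2.000e-04]
    333 [ 0.5489 -0.2405 -0.0007]
(array([ 0,  0,  0,  0,  0,  0,  0,  0,  0,  0,  0,  0, 15, 39, 58, 81, 77,
       56, 65, 52, 43,  8, 13, 20, 19, 22, 11,  6,  0,  0,  0,  0,  0,  0,
        0]), array([0.07 , 0.075, 0.08 , 0.085, 0.09 , 0.095, 0.1  , 0.105, 0.11 ,
       0.115, 0.12 , 0.125, 0.13 , 0.135, 0.14 , 0.145, 0.15 , 0.155,
       0.16 , 0.165, 0.17 , 0.175, 0.18 , 0.185, 0.19 , 0.195, 0.2  ,
       0.205, 0.21 , 0.215, 0.22 , 0.225, 0.23 , 0.235, 0.24 , 0.245]))
-1 264 [0.13370672 0.13652611 0.13891932 0.1438789 ] [-0.03509325 -0.01781645] [-0.00319952  0.01158718]
1 263 [0.13236809 0.13303521 0.1341277  0.13704027] [0.01184578 0.03001197] [-0.00155134  0.01148882]
```

The real fingertips end at z≈0.132 while the reported TCP is 0.0993. They are therefore about 32.5 mm above the reported TCP, and I'll correct for that from here. Now I'll open and go down to true tip z≈0.019.

{"method": "play_rows", "body": {
  "deltas": [
    {"travel": [0,0,0],"twist": 0},
    {"travel": [0,0,0],"twist": 0},
    {"travel": [0,0,0],"twist": 0},
    {"travel": [0,0,0],"twist": 0},
    {"travel": [0,0,0],"twist": 0},
    {"travel": [0,0,0.02],"twist": 0},
    {"travel": [0,0,0.04],"twist": 0},
    {"travel": [0,0,0.06],"twist": 0},
    {"travel": [0,0,0.08],"twist": 0},
    {"travel": [0,0,0.095],"twist": 0},
    {"travel": [0,0,0.105],"twist": 0},
    {"travel": [0,0,0.112],"twist": 0},
    {"travel": [0,0,0.112],"twist": 0},
    {"travel": [0,0,0.112],"twist": 0}
  ],
  "hand": 1
}}

```text
time_s: 5.55
tool_pos: [0.4652, -0.2743, -0.0134]
orientation: [[0.994, 0.111, 0.0], [0.111, -0.994, 0.0], [0.0, -0.0, -1.0]]
force: [-0.9, -0.1, 0.7]
width: 1.001
```

Run:
```python
from plant import env
import cv2,numpy as np
s=env.read_state();print(s["width"],s["tool_pos"],s["force"])
c=env.read_camera("side");np.savez("side5.npz",**c)
im=cv2.resize(c["img"][240:430,250:430],None,fx=3,fy=3,interpolation=cv2.INTER_CUBIC);cv2.imwrite("pics/side5c.png",im)
```

```text
1.000995866172091 [ 0.46518578 -0.27432388 -0.01338189] [-0.85466119 -0.08960187  0.66162907]
```

View pics/side5c.png

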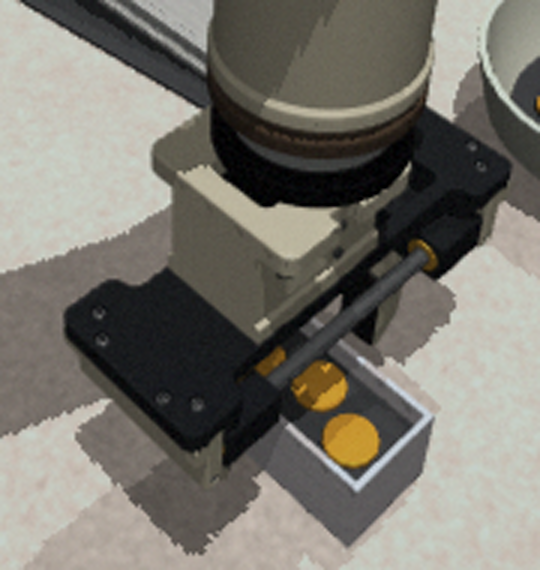

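The fingers straddle the cassette, one on each side, with no contact force. I'll close.

{"method": "play_rows", "body": {
  "deltas": [
    {"travel": [0,0,0],"twist": 0},
    {"travel": [0,0,0],"twist": 0},
    {"travel": [0,0,0],"twist": 0},
    {"travel": [0,0,0],"twist": 0},
    {"travel": [0,0,0],"twist": 0},
    {"travel": [0,0,0],"twist": 0},
    {"travel": [0,0,0],"twist": 0},
    {"travel": [0,0,0],"twist": 0},
    {"travel": [0,0,0],"twist": 0},
    {"travel": [0,0,0],"twist": 0}
  ],
  "hand": 0
}}

```text
time_s: 6.43
tool_pos: [0.4648, -0.2744, -0.0135]
orientation: [[0.994, 0.111, -0.0], [0.111, -0.994, -0.0], [-0.0, 0.0, -1.0]]
force: [-0.2, 0.2, 1.6]
width: 0.544
```

{"method": "play_rows", "body": {
  "deltas": [
    {"travel": [0,0,-0.01],"twist": 0},
    {"travel": [0,0,-0.025],"twist": 0},
    {"travel": [0,0,-0.05],"twist": 0},
    {"travel": [0,0,-0.07],"twist": 0},
    {"travel": [0,0,-0.08],"twist": 0},
    {"travel": [0,0,-0.08],"twist": 0},
    {"travel": [0,0,-0.08],"twist": 0}
  ]
}}

```text
time_s: 7.02
tool_pos: [0.4645, -0.2746, 0.0663]
orientation: [[0.994, 0.111, -0.0], [0.111, -0.994, -0.0], [-0.0, 0.0, -1.0]]
force: [-0.3, -0.4, -5.2]
width: 0.541
```

Run:
```python
from plant import env
import cv2,numpy as np
s=env.read_state();print(s["width"],s["tool_pos"],s["force"],s["orientation"][:,0],s["q"])
for n in ("side","wrist"):
    c=env.read_camera(n);np.savez(n+"6.npz",**c);cv2.imwrite(f"pics/{n}6.png",c["img"])
```

```text
0.540513684954555 [ 0.46451278 -0.27463783  0.06632479] [-0.33326746 -0.3745307  -5.22721995] [ 9.93836078e-01  1.10859554e-01 -1.00770136e-04] [ 1.07373287  0.55451462 -0.74955543  1.92311807  0.49533393  0.85648941
  0.17529455]
```

View pics/side6.png

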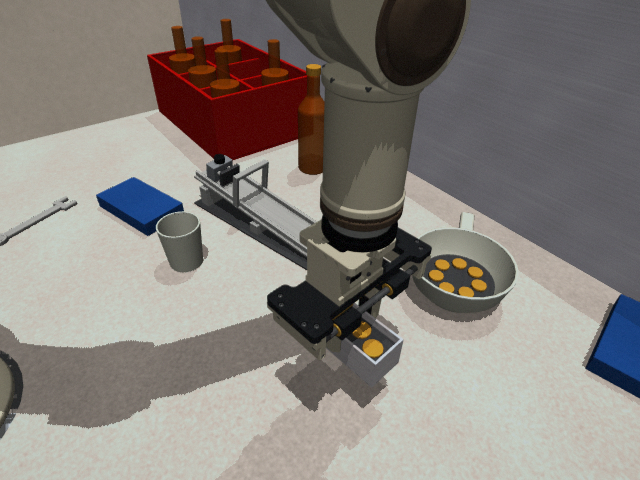

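View pics/wrist6.png

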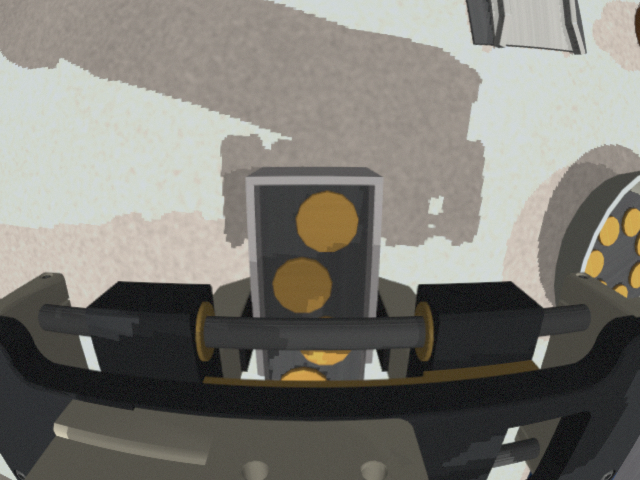

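The cassette is held level at width 0.54, and the measured weight is about 5 N. I'll carry it over the ramp foot and look again.

{"method": "play_rows", "body": {
  "deltas": [
    {"travel": [0.01,-0.014,0],"twist": -0.1},
    {"travel": [0.025,-0.035,0],"twist": -0.2},
    {"travel": [0.042,-0.058,0],"twist": -0.4},
    {"travel": [0.058,-0.081,0],"twist": -0.6},
    {"travel": [0.074,-0.104,0],"twist": -0.8},
    {"travel": [0.09,-0.127,0],"twist": -1.0},
    {"travel": [0.106,-0.15,0],"twist": -1.2},
    {"travel": [0.122,-0.172,0],"twist": -1.36},
    {"travel": [0.137,-0.193,0],"twist": -1.36},
    {"travel": [0.149,-0.21,0],"twist": -1.36},
    {"travel": [0.156,-0.22,0],"twist": -1.36},
    {"travel": [0.1594,-0.2245,0],"twist": -1.36},
    {"travel": [0.1594,-0.2245,0],"twist": -1.36},
    {"travel": [0.1594,-0.2245,0],"twist": -1.36},
    {"travel": [0.1594,-0.2245,0],"twist": -1.36}
  ]
}}

```text
time_s: 8.37
tool_pos: [0.5973, -0.036, 0.0658]
orientation: [[0.974, 0.226, -0.002], [0.226, -0.974, -0.002], [-0.002, 0.001, -1.0]]
force: [-0.7, 0.6, -5.4]
width: 0.545
```

Run:
```python
from plant import env
import cv2,numpy as np
s=env.read_state();print(s["time_s"],s["width"],s["tool_pos"],s["force"],s["orientation"][:,0],s["q"])
for n in ("top","wrist","side"):
    c=env.read_camera(n);np.savez(n+"7.npz",**c);cv2.imwrite(f"pics/{n}7.png",c["img"])
```

```text
8.3667 0.5450760661617537 [ 0.59732154 -0.0359676   0.06578275] [-0.68265753  0.57120359 -5.39218025] [ 0.97414168  0.2259295  -0.00196019] [ 0.57402494  0.6565921  -0.76264055  1.77427379  0.55167664  0.93902344
 -0.19535936]
```

View pics/wrist7.png

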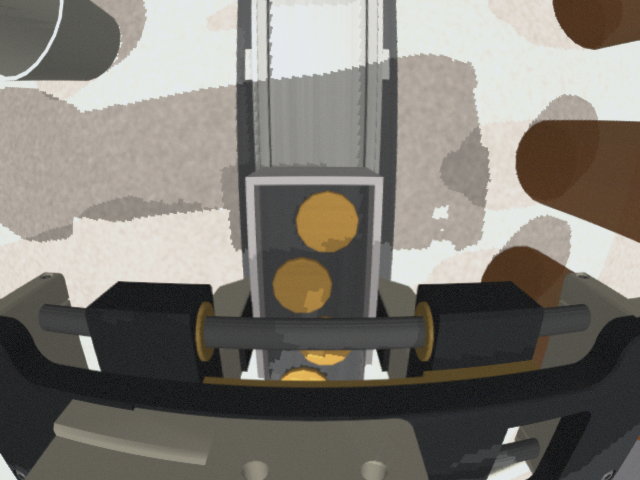

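View pics/side7.png

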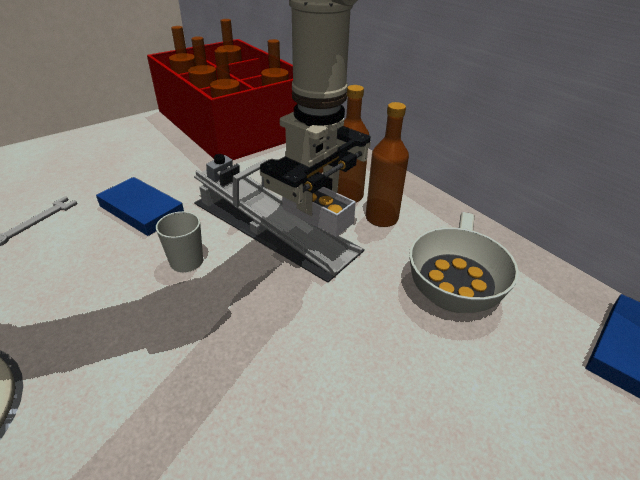

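In the wrist view the cassette (x 248–382, centre ≈315) sits over the ramp, with rails at x≈257 and 367 at row 150. I'll quantify the lateral offset in the tool frame.

```bash
cat >> h.py <<'E'
def wpts(c):
    M=c["mtx"];T=c["world_from_camera"];d=c["depth"].astype(float)
    v,u=np.mgrid[0:480,0:640];x=u-M[0,2];y=v-M[1,2];r=np.hypot(x,y)+1e-9;t=np.tan(r/M[0,0])
    P=np.stack([t*x/r*d,t*y/r*d,d],-1)
    return P@T[:3,:3].T+T[:3,3]
E
python3 - <<'E'
from fr import *
R,O=frame([.614,-.1045,.007])
c=dict(np.load("wrist7.npz"));W=wpts(c);L=(W-O)@R
ok=c["depth"]>0;s,y,h=L[...,0],L[...,1],L[...,2]
m=np.zeros((480,640),bool);m[20:175,200:420]=1;ok&=m
f=ok&(np.abs(y)<.02)&(s<.23)&(s>.13)&(np.abs(h)<.01);print("deck",f.sum(),h[f].mean(),np.polyfit(s[f],h[f],1),s[f].min(),s[f].max())
k=ok&(h>.0065)&(h<.014)&(s>.12)&(s<.22)
for sg in(-1,1):
    kk=k&(y*sg>.015)&(np.abs(y)<.05);print(sg,kk.sum(),np.percentile(y[kk],[3,50,97]),np.polyfit(s[kk],y[kk],1))
# cassette rim front: z~.11
z=W[...,2];b=np.zeros((480,640),bool);b[165:270,230:400]=1
k=b&(c["depth"]>0)&(np.abs(h-0.0)<1)&(z>.1)&(z<.14)
print("rim z",np.median(z[k]));
for sg in(-1,1):
    kk=k&(y*sg>.015)&(s>.06)&(s<.115);print(sg,kk.sum(),np.percentile(y[kk],[2,98]),np.polyfit(s[kk],y[kk],1))
print("tcp in ramp",(np.array([.5973,-.036,.0658])-O)@R)
E
```

```text
deck 9317 -0.0003059597728266151 [-0.00081696 -0.00016345] 0.13000692841410907 0.21812805148625436
-1 1572 [-0.03535914 -0.0323683  -0.02961295] [ 0.00059587 -0.03249068]
1 1568 [0.02730597 0.03012221 0.03313069] [-0.00051457  0.03022245]
rim z 0.11577838987077921
-1 593 [-0.02410554 -0.01524625] [-0.21098191  0.00367986]
1 670 [0.01528147 0.02544293] [ 0.18999525 -0.00065795]
tcp in ramp [0.0780003  0.00067826 0.04841563]
```

{"method": "play_rows", "body": {
  "deltas": [
    {"travel": [0.0018,0,0.012],"twist": 0},
    {"travel": [0.0018,0,0.026],"twist": 0},
    {"travel": [0.0018,0,0.038],"twist": 0},
    {"travel": [0.0018,0,0.044],"twist": 0},
    {"travel": [0.0018,0,0.047],"twist": 0},
    {"travel": [0.0018,0,0.047],"twist": 0},
    {"travel": [0.0018,0,0.047],"twist": 0}
  ]
}}

```text
time_s: 9.1
tool_pos: [0.6001, -0.0328, 0.0192]
orientation: [[0.974, 0.229, -0.0], [0.229, -0.974, 0.0], [-0.0, -0.0, -1.0]]
force: [-0.1, 0.2, -5.1]
width: 0.542
```

{"method": "play_rows", "body": {
  "deltas": [
    {"travel": [0,0,0.001],"twist": 0},
    {"travel": [0,0,0.002],"twist": 0},
    {"travel": [0,0,0.003],"twist": 0},
    {"travel": [0,0,0.004],"twist": 0},
    {"travel": [0,0,0.005],"twist": 0},
    {"travel": [0,0,0.006],"twist": 0},
    {"travel": [0,0,0.007],"twist": 0},
    {"travel": [0,0,0.008],"twist": 0},
    {"travel": [0,0,0.008],"twist": 0}
  ]
}}

```text
time_s: 9.85
tool_pos: [0.6001, -0.0333, 0.0116]
orientation: [[0.974, 0.228, 0.0], [0.228, -0.974, -0.0], [-0.0, 0.0, -1.0]]
force: [-0.3, -1.4, -1.2]
width: 0.542
```

Contact is starting, with the weight partly carried. I'll keep lowering so the cassette swivels flat in the pads.

{"method": "play_rows", "body": {
  "deltas": [
    {"travel": [0,0,0.0007],"twist": 0},
    {"travel": [0,0,0.0014],"twist": 0},
    {"travel": [0,0,0.002],"twist": 0},
    {"travel": [0,0,0.0027],"twist": 0},
    {"travel": [0,0,0.0034],"twist": 0},
    {"travel": [0,0,0.004],"twist": 0},
    {"travel": [0,0,0.004],"twist": 0}
  ]
}}

```text
time_s: 10.43
tool_pos: [0.6007, -0.0351, 0.0077]
orientation: [[0.974, 0.227, 0.001], [0.227, -0.974, -0.002], [0.0, 0.002, -1.0]]
force: [-0.8, -5.7, 2.9]
width: 0.539
```

Run:
```python
from plant import env
import cv2,numpy as np
c=env.read_camera("side");np.savez("side8.npz",**c)
im=cv2.resize(c["img"][130:290,220:420],None,fx=4,fy=3.7,interpolation=cv2.INTER_CUBIC);cv2.imwrite("pics/side8c.png",im)
s=env.read_state();print(s["force"],s["ft_torque"])
```

```text
[-0.58598206 -5.24449572  2.36840157] [-0.82904982  0.13043915  0.03746906]
```

View pics/side8c.png

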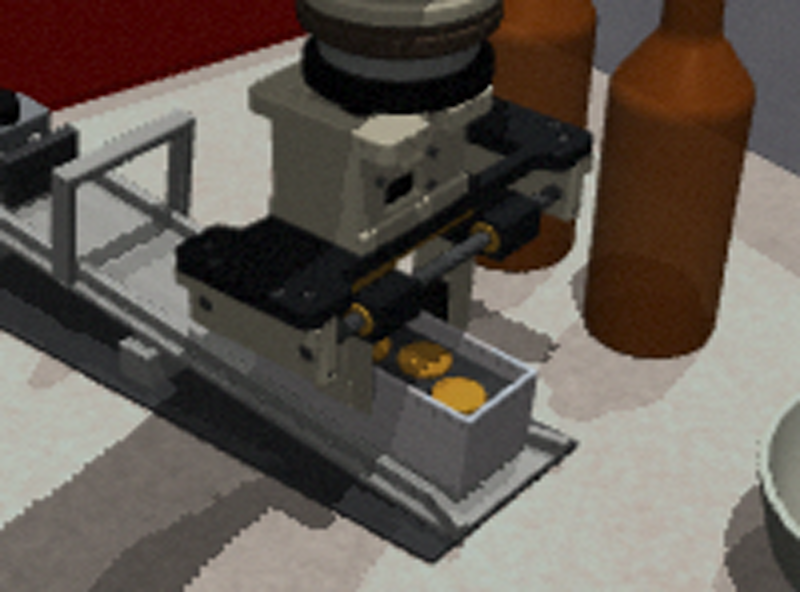

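The view shows the cassette between the rails and almost flat, its rear end near (480,470) and clear of the foot edge. I'll lower a little more.

{"method": "play_rows", "body": {
  "deltas": [
    {"travel": [0,0,0.0007],"twist": 0},
    {"travel": [0,0,0.0014],"twist": 0},
    {"travel": [0,0,0.002],"twist": 0},
    {"travel": [0,0,0.0026],"twist": 0},
    {"travel": [0,0,0.0032],"twist": 0},
    {"travel": [0,0,0.0032],"twist": 0}
  ]
}}

```text
time_s: 10.98
tool_pos: [0.6011, -0.0359, 0.0047]
orientation: [[0.974, 0.226, 0.002], [0.226, -0.974, -0.003], [0.001, 0.003, -1.0]]
force: [-0.2, -6.1, 2.3]
width: 0.543
```

{"method": "play_rows", "body": {
  "deltas": [
    {"travel": [0,0,0.0006],"twist": 0},
    {"travel": [0,0,0.0012],"twist": 0},
    {"travel": [0,0,0.0018],"twist": 0},
    {"travel": [0,0,0.0018],"twist": 0}
  ]
}}

```text
time_s: 11.32
tool_pos: [0.6012, -0.0363, 0.0032]
orientation: [[0.974, 0.226, 0.002], [0.226, -0.974, -0.004], [0.001, 0.004, -1.0]]
force: [-2.1, -7.9, 6.4]
width: 0.547
```

Run:
```python
from plant import env
import cv2,numpy as np
from fr import *
R,O=frame([.614,-.1045,.007])
c=env.read_camera("side");np.savez("side9.npz",**c)
W=pts(c);L=(W-O)@R;s,y,h=L[...,0],L[...,1],L[...,2]
k=(c["depth"]>0)&(np.abs(y)<.024)&(s>-.01)&(s<.07)&(h>.025)&(h<.055)
for a in np.arange(-.01,.07,.01):
    kk=k&(s>=a)&(s<a+.01)
    if kk.sum()>5: print(a.round(2),kk.sum(),np.percentile(h[kk],[5,50,95,98]).round(4))
print("rear",np.percentile(s[k],[.5,1,3]))
im=cv2.resize(c["img"][130:290,220:420],None,fx=4,fy=3.7,interpolation=cv2.INTER_CUBIC);cv2.imwrite("pics/side9c.png",im)
```

```text
0.01 154 [0.0262 0.0375 0.0454 0.0461]
0.02 128 [0.0287 0.0364 0.0438 0.0441]
0.03 128 [0.0315 0.0371 0.0441 0.0448]
0.04 117 [0.0302 0.0355 0.0437 0.0448]
0.05 132 [0.0312 0.037  0.044  0.0445]
0.06 110 [0.0323 0.037  0.0447 0.0454]
rear [0.0131254  0.01328557 0.01351758]
```

View pics/side9c.png

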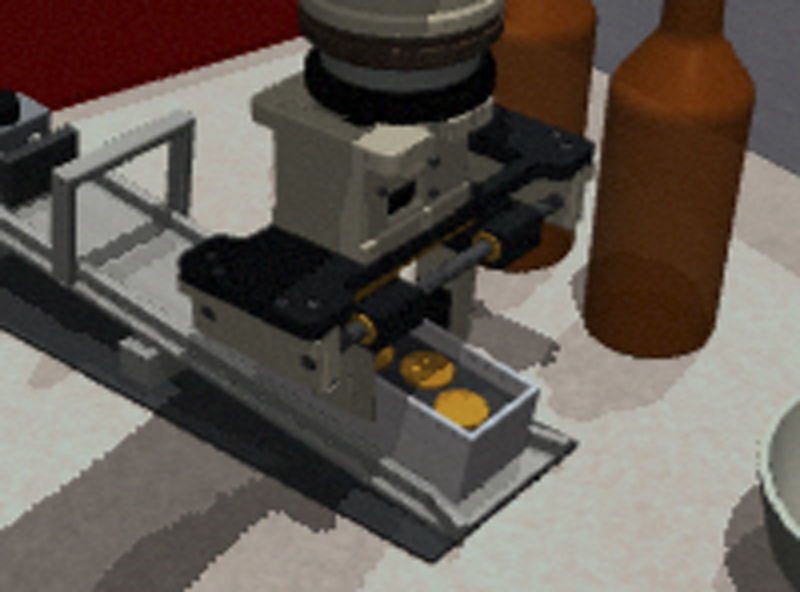

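It lies flat: rim height above the deck is 44–46 mm all along, with the rear end at s≈0.013. I'll release and lift off.

{"method": "play_rows", "body": {
  "deltas": [
    {"travel": [0,0.001,-0.001],"twist": 0},
    {"travel": [0,0.001,-0.001],"twist": 0},
    {"travel": [0,0.001,-0.001],"twist": 0},
    {"travel": [0,0.001,-0.001],"twist": 0},
    {"travel": [0,0.001,-0.001],"twist": 0},
    {"travel": [0,0.001,-0.001],"twist": 0},
    {"travel": [0,0.001,-0.001],"twist": 0}
  ],
  "hand": 1
}}

```text
time_s: 11.95
tool_pos: [0.6002, -0.0338, 0.0033]
orientation: [[0.974, 0.229, -0.0], [0.229, -0.974, 0.0], [0.0, -0.0, -1.0]]
force: [-0.4, 0.5, -0.6]
width: 0.984
```

{"method": "play_rows", "body": {
  "deltas": [
    {"travel": [0,0,-0.015],"twist": 0},
    {"travel": [0,0,-0.04],"twist": 0},
    {"travel": [0,0,-0.07],"twist": 0},
    {"travel": [0,0.03,-0.08],"twist": 0},
    {"travel": [0,0.06,-0.08],"twist": 0},
    {"travel": [0,0.09,-0.08],"twist": 0},
    {"travel": [0,0.12,-0.08],"twist": 0},
    {"travel": [0,0.12,-0.08],"twist": 0},
    {"travel": [0,0.12,-0.08],"twist": 0}
  ]
}}

```text
time_s: 12.7
tool_pos: [0.6278, -0.1543, 0.0842]
orientation: [[0.975, 0.223, 0.001], [0.223, -0.975, -0.001], [0.0, 0.001, -1.0]]
force: [0.1, 1.2, -0.8]
width: 1.002
```

Run:
```python
from plant import env
import cv2,numpy as np
from fr import *
R,O=frame([.614,-.1045,.007])
st=env.read_state();print(st["time_s"],st["width"],st["tool_pos"],st["force"],st["orientation"][:,0],"ramp",R.T@(st["tool_pos"]-O))
for n in("side","wrist","top"):
    c=env.read_camera(n);np.savez(n+"10.npz",**c);cv2.imwrite(f"pics/{n}10.png",c["img"])
    W=wpts(c) if n=="wrist" else pts(c);L=(W-O)@R;s,y,h=L[...,0],L[...,1],L[...,2]
    k=(c["depth"]>0)&(np.abs(y)<.035)&(s>-.01)&(s<.17)&(h>.02)&(h<.055)
    print(n,k.sum(),cv2.minAreaRect((np.c_[s[k],y[k]]*1000).astype(np.float32)),np.percentile(h[k],98))
```

```text
12.7 1.0024166864652935 [ 0.62783262 -0.15425073  0.08418781] [ 0.05223373  1.23532832 -0.78495644] [9.74763927e-01 2.23237776e-01 4.27817720e-04] ramp [-0.04034853 -0.00215155  0.08361699]
side 1958 ((73.36554718017578, -0.2750892639160156), (121.30960083007812, 52.966712951660156), 0.017774438485503197) 0.04528825998796006
wrist 14362 ((64.82037353515625, -2.743600845336914), (102.58238983154297, 50.52238082885742), 0.10891043394804001) 0.04547228683426779
top 1516 ((73.448974609375, -3.389434814453125), (120.80570220947266, 51.77506637573242), 0.2599261999130249) 0.047752337407766576
```

View pics/side10.png

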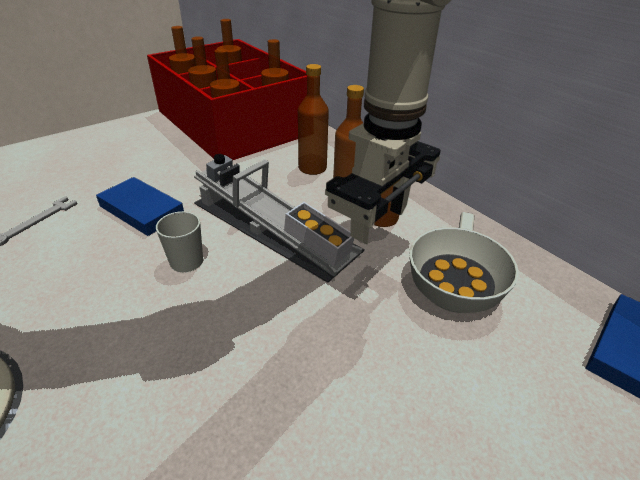

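View pics/wrist10.png

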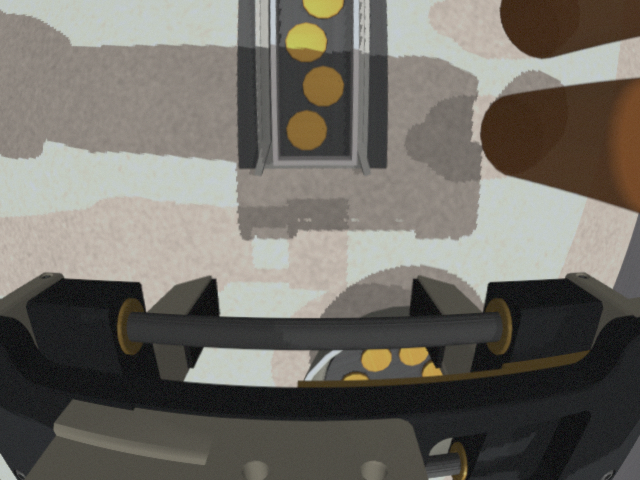

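The cassette is on the foot, square to 0.3°, and about 2 mm off the centre line. All three views agree, and nothing else has moved. Next I'll shut the fingers and go down behind it.

{"method": "play_rows", "body": {
  "deltas": [
    {"travel": [0,-0.01,0],"twist": 0},
    {"travel": [0,-0.02,0],"twist": 0},
    {"travel": [0,-0.025,0.01],"twist": 0},
    {"travel": [0,-0.025,0.02],"twist": 0},
    {"travel": [0,-0.025,0.03],"twist": 0},
    {"travel": [0,-0.025,0.04],"twist": 0},
    {"travel": [0,-0.025,0.045],"twist": 0},
    {"travel": [0,-0.025,0.045],"twist": 0},
    {"travel": [0,-0.025,0.045],"twist": 0},
    {"travel": [0,-0.025,0.045],"twist": 0},
    {"travel": [0,-0.025,0.045],"twist": 0},
    {"travel": [0,-0.025,0.045],"twist": 0},
    {"travel": [0,-0.025,0.06],"twist": 0},
    {"travel": [0,-0.025,0.075],"twist": 0},
    {"travel": [0,-0.025,0.085],"twist": 0},
    {"travel": [0,-0.025,0.088],"twist": 0},
    {"travel": [0,-0.025,0.088],"twist": 0},
    {"travel": [0,-0.025,0.088],"twist": 0}
  ],
  "hand": 0
}}

```text
time_s: 14.35
tool_pos: [0.6217, -0.1263, -0.0051]
orientation: [[0.974, 0.228, -0.001], [0.228, -0.974, 0.001], [-0.001, -0.001, -1.0]]
force: [-0.1, -0.1, 0.0]
width: -0.0
```

Run:
```python
from plant import env
import cv2,numpy as np
from fr import *
R,O=frame([.614,-.1045,.007])
st=env.read_state();print(st["time_s"],st["width"],st["tool_pos"],st["force"],"ramp",R.T@(st["tool_pos"]+[0,0,.0325]-O))
for n in("side","wrist"):
    c=env.read_camera(n);np.savez(n+"11.npz",**c);cv2.imwrite(f"pics/{n}11.png",c["img"])
c=dict(np.load("side11.npz"))
im=cv2.resize(c["img"][130:290,220:420],None,fx=4,fy=3.7,interpolation=cv2.INTER_CUBIC);cv2.imwrite("pics/side11c.png",im)
```

```text
14.35 -1.6489510309368534e-05 [ 0.62169318 -0.12627957 -0.00512664] [-0.10108223 -0.1175735   0.02687575] ramp [-0.01989982 -0.00253657  0.02337032]
```

View pics/side11c.png

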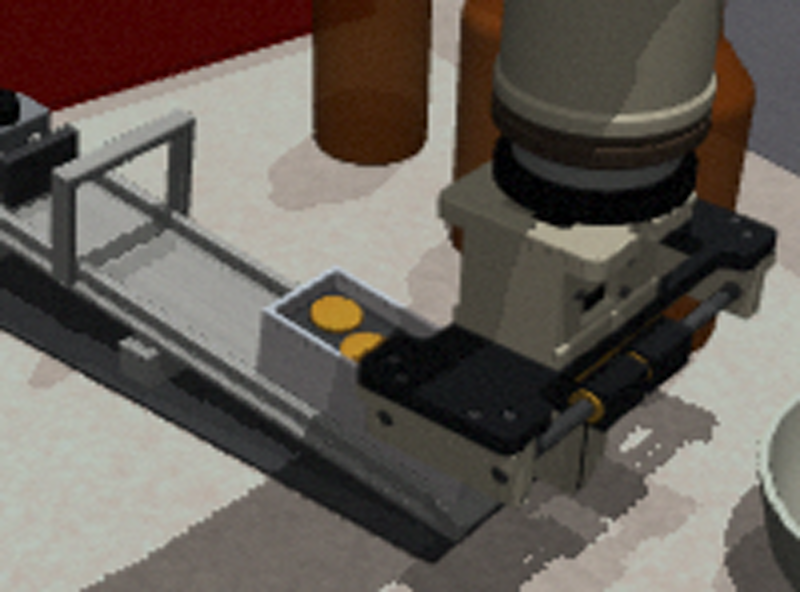

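View pics/wrist11.png

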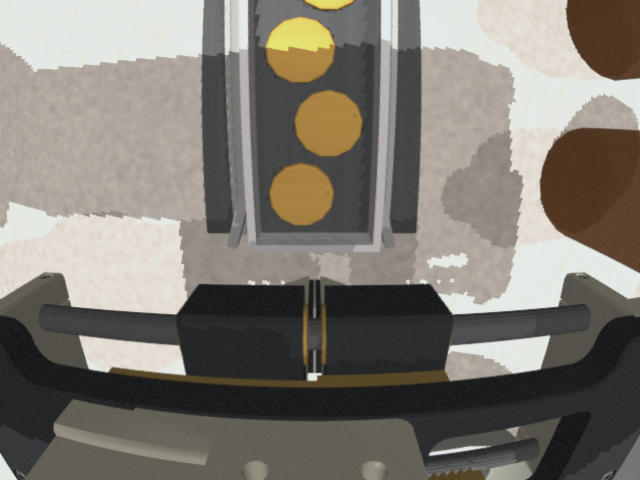

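The pusher is shut behind the cassette and centred (cassette centre x≈315, fingers ≈314). I'll push along the slope, rising 0.14 mm per mm.

{"method": "play_rows", "body": {
  "deltas": [
    {"travel": [0,-0.006,-0.0008],"twist": 0},
    {"travel": [0,-0.012,-0.0017],"twist": 0},
    {"travel": [0,-0.016,-0.0022],"twist": 0},
    {"travel": [0,-0.018,-0.0025],"twist": 0},
    {"travel": [0,-0.02,-0.0028],"twist": 0},
    {"travel": [0,-0.023,-0.0032],"twist": 0},
    {"travel": [0,-0.027,-0.0038],"twist": 0},
    {"travel": [0,-0.032,-0.0045],"twist": 0},
    {"travel": [0,-0.038,-0.0053],"twist": 0},
    {"travel": [0,-0.044,-0.0062],"twist": 0},
    {"travel": [0,-0.05,-0.007],"twist": 0},
    {"travel": [0,-0.056,-0.0079],"twist": 0},
    {"travel": [0,-0.062,-0.0087],"twist": 0},
    {"travel": [0,-0.068,-0.0096],"twist": 0},
    {"travel": [0,-0.074,-0.0104],"twist": 0},
    {"travel": [0,-0.079,-0.0111],"twist": 0},
    {"travel": [0,-0.083,-0.0117],"twist": 0},
    {"travel": [0,-0.086,-0.0121],"twist": 0},
    {"travel": [0,-0.088,-0.0124],"twist": 0},
    {"travel": [0,-0.089,-0.0125],"twist": 0}
  ]
}}

```text
time_s: 16.12
tool_pos: [0.6018, -0.0397, 0.0083]
orientation: [[0.974, 0.229, 0.0], [0.229, -0.974, -0.001], [0.0, 0.001, -1.0]]
force: [1.4, -5.3, 0.8]
width: 0.007
```

```bash
cat > chk.py <<'E'
import sys
from plant import env
from fr import *
R,O=frame([.614,-.1045,.007]);tag=sys.argv[1]
st=env.read_state();T=R.T@(st["tool_pos"]+[0,0,.0325]-O)
print(st["time_s"],"tool",st["tool_pos"].round(4),"ramp",T.round(4),"Fxyz",st["force"].round(2),"F along",(st["force"]@R).round(2))
for n in sys.argv[2:]:
    c=env.read_camera(n);np.savez(n+tag+".npz",**c);cv2.imwrite(f"pics/{n}{tag}.png",c["img"])
    W=wpts(c) if n=="wrist" else pts(c);L=(W-O)@R;s,y,h=L[...,0],L[...,1],L[...,2]
    k=(c["depth"]>0)&(np.abs(y)<.03)&(s>T[0]+.02)&(s<T[0]+.16)&(h>.034)&(h<.05)
    # keep connected to cassette
    if k.sum(): print(n,k.sum(),"cas s range",np.percentile(s[k],[.5,99.5]).round(4),cv2.minAreaRect((np.c_[s[k],y[k]]*1000).astype(np.float32)))
E
python3 chk.py 12 side wrist
python3 - <<'E'
import cv2
im=cv2.imread("pics/side12.png")
cv2.imwrite("pics/side12c.png",cv2.resize(im[130:290,180:380],None,fx=4,fy=3.7,interpolation=cv2.INTER_CUBIC))
E
```

```text
16.1167 tool [ 0.6018 -0.0397  0.0083] ramp [ 0.07   -0.0028  0.0243] Fxyz [ 1.4  -5.32  0.78] F along [-5.34 -0.15  1.54]
side 189 cas s range [0.0937 0.2048] ((152.33212280273438, -6.150363922119141), (111.6926498413086, 52.605384826660156), 9.851106643676758)
wrist 25964 cas s range [0.0909 0.1958] ((143.7386016845703, -2.3964595794677734), (50.65375900268555, 107.53077697753906), 89.9770278930664)
```

View pics/side12c.png

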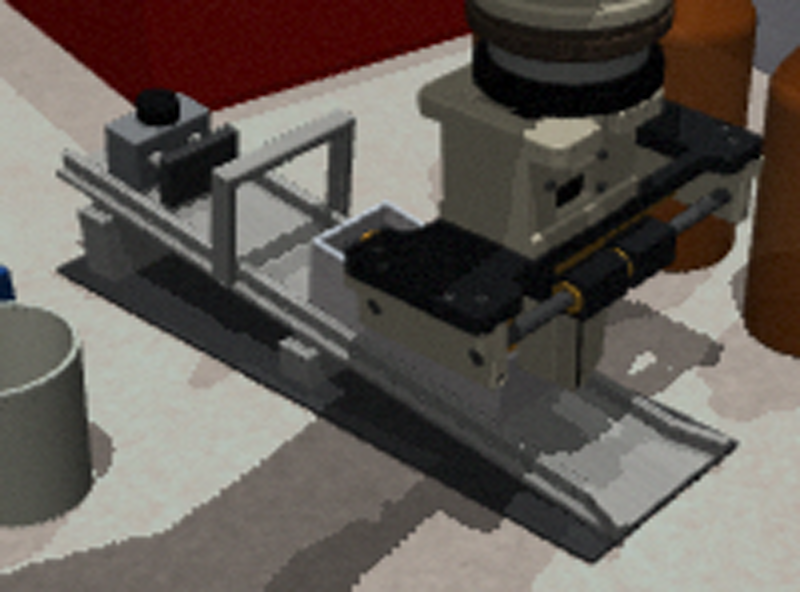

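View pics/wrist12.png

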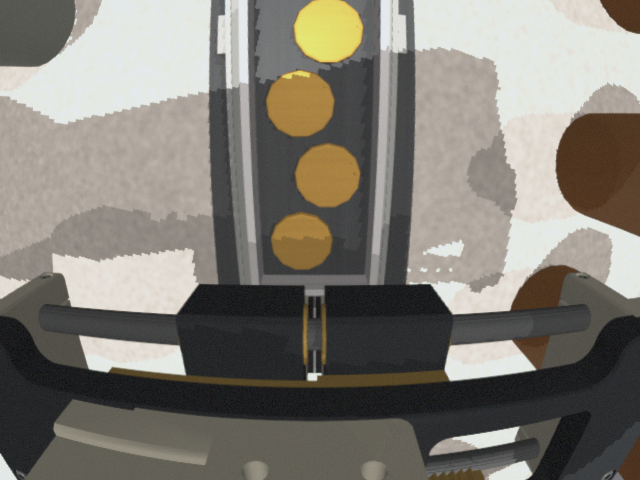

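The cassette slides straight with about 5.3 N along the slope, and its front is at s≈0.204. The stop face was seen at s≈0.302. I'll push another ~83 mm and then creep.

{"method": "play_rows", "body": {
  "deltas": [
    {"travel": [0,-0.003,-0.0004],"twist": 0},
    {"travel": [0,-0.007,-0.001],"twist": 0},
    {"travel": [0,-0.012,-0.0017],"twist": 0},
    {"travel": [0,-0.017,-0.0024],"twist": 0},
    {"travel": [0,-0.022,-0.0031],"twist": 0},
    {"travel": [0,-0.027,-0.0038],"twist": 0},
    {"travel": [0,-0.032,-0.0045],"twist": 0},
    {"travel": [0,-0.037,-0.0052],"twist": 0},
    {"travel": [0,-0.042,-0.0059],"twist": 0},
    {"travel": [0,-0.047,-0.0066],"twist": 0},
    {"travel": [0,-0.052,-0.0073],"twist": 0},
    {"travel": [0,-0.057,-0.008],"twist": 0},
    {"travel": [0,-0.062,-0.0087],"twist": 0},
    {"travel": [0,-0.067,-0.0094],"twist": 0},
    {"travel": [0,-0.072,-0.0101],"twist": 0},
    {"travel": [0,-0.076,-0.0107],"twist": 0},
    {"travel": [0,-0.079,-0.0111],"twist": 0},
    {"travel": [0,-0.081,-0.0114],"twist": 0},
    {"travel": [0,-0.082,-0.0115],"twist": 0},
    {"travel": [0,-0.082,-0.0115],"twist": 0}
  ]
}}

```text
time_s: 17.88
tool_pos: [0.5829, 0.0398, 0.0197]
orientation: [[0.974, 0.228, 0.0], [0.228, -0.974, -0.001], [-0.0, 0.001, -1.0]]
force: [1.1, -5.5, 3.0]
width: 0.007
```

```bash
python3 chk.py 13 side wrist
python3 - <<'E'
import cv2
im=cv2.imread("pics/side13.png")
cv2.imwrite("pics/side13c.png",cv2.resize(im[140:230,180:290],None,fx=7,fy=6.5,interpolation=cv2.INTER_CUBIC))
E
```

```text
17.8833 tool [0.5829 0.0398 0.0197] ramp [ 0.1524 -0.0025  0.0242] Fxyz [ 1.14 -5.49  3.02] F along [-5.13  0.14  3.77]
side 163 cas s range [0.1725 0.3112] ((241.91680908203125, -0.48632240295410156), (138.88839721679688, 51.5082893371582), 0.08389259874820709)
wrist 21803 cas s range [0.1735 0.2784] ((226.13308715820312, -2.146289825439453), (50.64487838745117, 107.40807342529297), 89.96219635009766)
```

View pics/side13c.png

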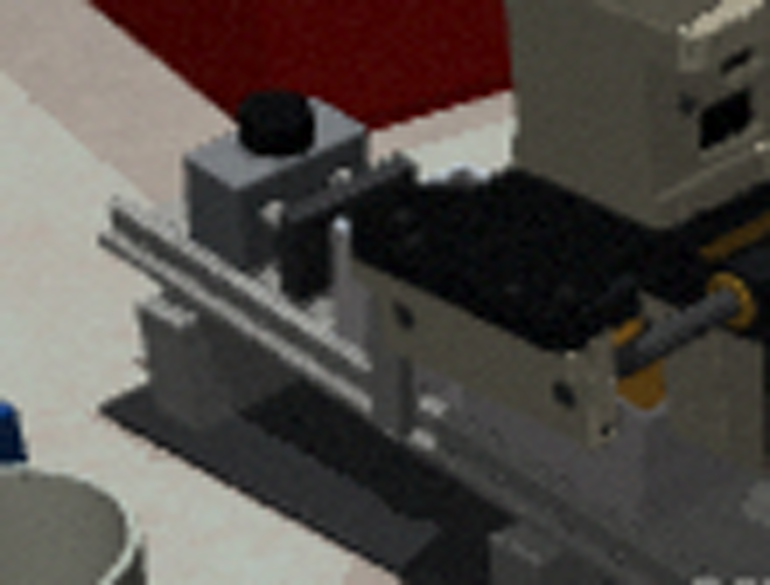

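View pics/wrist13.png

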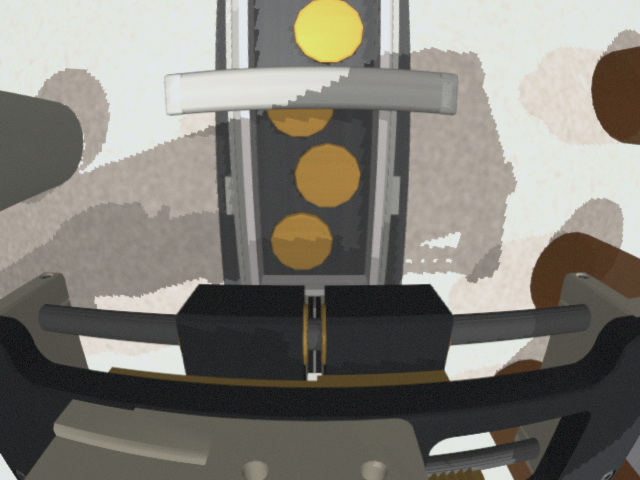

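The front corner is ~15 mm short of the plate and the bar is cleared. I'll creep now.

{"method": "play_rows", "body": {
  "deltas": [
    {"travel": [0,-0.002,-0.0003],"twist": 0},
    {"travel": [0,-0.004,-0.0006],"twist": 0},
    {"travel": [0,-0.006,-0.0009],"twist": 0},
    {"travel": [0,-0.0075,-0.0011],"twist": 0},
    {"travel": [0,-0.0085,-0.0012],"twist": 0},
    {"travel": [0,-0.009,-0.0013],"twist": 0},
    {"travel": [0,-0.009,-0.0013],"twist": 0}
  ]
}}

```text
time_s: 18.57
tool_pos: [0.5808, 0.0482, 0.0209]
orientation: [[0.974, 0.228, -0.0], [0.228, -0.974, -0.001], [-0.0, 0.001, -1.0]]
force: [0.6, -5.5, 2.8]
width: 0.003
```

{"method": "play_rows", "body": {
  "deltas": [
    {"travel": [0,-0.0005,-0.0001],"twist": 0},
    {"travel": [0,-0.001,-0.0002],"twist": 0},
    {"travel": [0,-0.0015,-0.0002],"twist": 0},
    {"travel": [0,-0.002,-0.0003],"twist": 0},
    {"travel": [0,-0.002,-0.0003],"twist": 0}
  ]
}}

```text
time_s: 18.98
tool_pos: [0.5803, 0.05, 0.0212]
orientation: [[0.974, 0.228, -0.0], [0.228, -0.974, -0.001], [-0.0, 0.001, -1.0]]
force: [1.0, -5.7, 1.6]
width: 0.004
```

{"method": "play_rows", "body": {
  "deltas": [
    {"travel": [0,-0.0005,-0.0001],"twist": 0},
    {"travel": [0,-0.001,-0.0002],"twist": 0},
    {"travel": [0,-0.0015,-0.0002],"twist": 0},
    {"travel": [0,-0.002,-0.0003],"twist": 0},
    {"travel": [0,-0.002,-0.0003],"twist": 0}
  ]
}}

```text
time_s: 19.4
tool_pos: [0.5798, 0.0519, 0.0215]
orientation: [[0.974, 0.228, -0.0], [0.228, -0.974, -0.001], [-0.0, 0.001, -1.0]]
force: [1.3, -6.0, 2.7]
width: 0.005
```

{"method": "play_rows", "body": {
  "deltas": [
    {"travel": [0,-0.0005,-0.0001],"twist": 0},
    {"travel": [0,-0.001,-0.0002],"twist": 0},
    {"travel": [0,-0.0015,-0.0002],"twist": 0},
    {"travel": [0,-0.0015,-0.0002],"twist": 0},
    {"travel": [0,-0.0015,-0.0002],"twist": 0}
  ]
}}

```text
time_s: 19.82
tool_pos: [0.5795, 0.0534, 0.0217]
orientation: [[0.974, 0.228, -0.0], [0.228, -0.974, -0.001], [-0.001, 0.001, -1.0]]
force: [1.2, -6.0, 3.5]
width: 0.004
```

```bash
python3 chk.py 14 side wrist
python3 - <<'E'
import cv2
im=cv2.imread("pics/side14.png")
cv2.imwrite("pics/side14c.png",cv2.resize(im[150:210,190:270],None,fx=9,fy=9,interpolation=cv2.INTER_CUBIC))
E
```

```text
19.8167 tool [0.5795 0.0534 0.0217] ramp [ 0.1666 -0.0023  0.0242] Fxyz [ 1.21 -6.01  3.47] F along [-5.59  0.19  4.29]
side 141 cas s range [0.1874 0.3264] ((256.88909912109375, -0.15129661560058594), (51.3958625793457, 139.13677978515625), 89.84021759033203)
wrist 22227 cas s range [0.1876 0.2925] ((240.24337768554688, -2.019662857055664), (50.583858489990234, 107.3621597290039), 89.9119644165039)
```

View pics/side14c.png

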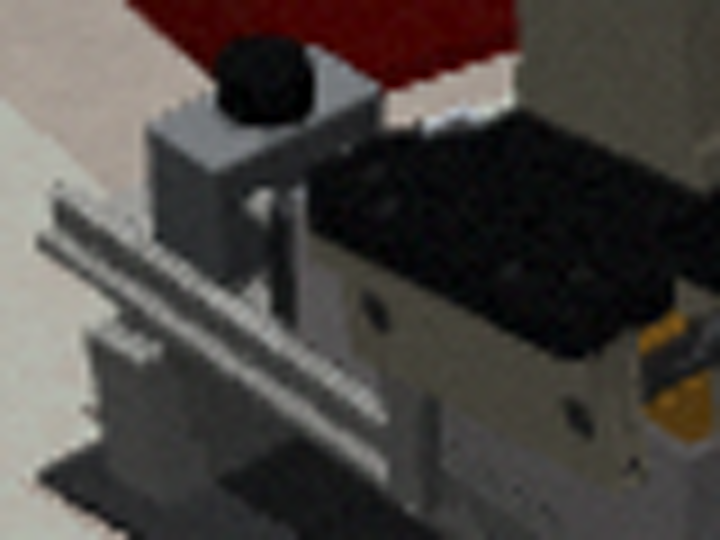

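The cassette's front corner (crop x≈300) is almost touching the plate (x≈290). I'll take 1 mm steps while watching the force; the baseline is about 6.1 N horizontally.

{"method": "play_rows", "body": {
  "deltas": [
    {"travel": [0,-0.0005,-0.0001],"twist": 0},
    {"travel": [0,-0.001,-0.0001],"twist": 0},
    {"travel": [0,-0.001,-0.0001],"twist": 0}
  ]
}}

```text
time_s: 20.17
tool_pos: [0.5793, 0.0542, 0.0218]
orientation: [[0.974, 0.228, -0.0], [0.228, -0.974, -0.001], [-0.0, 0.001, -1.0]]
force: [2.3, -5.8, 3.1]
width: 0.001
```

{"method": "play_rows", "body": {
  "deltas": [
    {"travel": [0,-0.0005,-0.0001],"twist": 0},
    {"travel": [0,-0.001,-0.0001],"twist": 0},
    {"travel": [0,-0.001,-0.0001],"twist": 0}
  ]
}}

```text
time_s: 20.42
tool_pos: [0.5791, 0.0552, 0.0219]
orientation: [[0.974, 0.228, -0.0], [0.228, -0.974, -0.001], [-0.0, 0.001, -1.0]]
force: [1.5, -5.8, 2.7]
width: 0.004
```

{"method": "play_rows", "body": {
  "deltas": [
    {"travel": [0,-0.0005,-0.0001],"twist": 0},
    {"travel": [0,-0.001,-0.0001],"twist": 0},
    {"travel": [0,-0.001,-0.0001],"twist": 0}
  ]
}}

```text
time_s: 20.67
tool_pos: [0.579, 0.0558, 0.0221]
orientation: [[0.974, 0.227, -0.0], [0.227, -0.974, -0.002], [-0.0, 0.002, -1.0]]
force: [1.7, -6.3, 3.4]
width: 0.005
```

{"method": "play_rows", "body": {
  "deltas": [
    {"travel": [0,-0.0005,-0.0001],"twist": 0},
    {"travel": [0,-0.001,-0.0001],"twist": 0},
    {"travel": [0,-0.001,-0.0001],"twist": 0}
  ]
}}

```text
time_s: 20.92
tool_pos: [0.5788, 0.0564, 0.0221]
orientation: [[0.974, 0.227, -0.0], [0.227, -0.974, -0.002], [-0.001, 0.002, -1.0]]
force: [2.2, -7.1, 2.6]
width: 0.002
```

{"method": "play_rows", "body": {
  "deltas": [
    {"travel": [0,-0.0005,-0.0001],"twist": 0},
    {"travel": [0,-0.001,-0.0001],"twist": 0},
    {"travel": [0,-0.001,-0.0001],"twist": 0}
  ]
}}

```text
time_s: 21.17
tool_pos: [0.5787, 0.0569, 0.0222]
orientation: [[0.974, 0.227, 0.0], [0.227, -0.974, -0.003], [-0.001, 0.003, -1.0]]
force: [0.9, -7.8, 3.6]
width: 0.007
```

Contact is at tool y≈0.0555, and the force now rises by about 1.2 N/mm, as expected. The plate is ~1.5 mm in. Next I'll press on to about 3.3 mm.

{"method": "play_rows", "body": {
  "deltas": [
    {"travel": [0,-0.0005,-0.0001],"twist": 0},
    {"travel": [0,-0.001,-0.0001],"twist": 0},
    {"travel": [0,-0.0015,-0.0002],"twist": 0},
    {"travel": [0,-0.002,-0.0003],"twist": 0},
    {"travel": [0,-0.002,-0.0003],"twist": 0}
  ]
}}

```text
time_s: 21.58
tool_pos: [0.5783, 0.0582, 0.0224]
orientation: [[0.974, 0.227, 0.0], [0.227, -0.974, -0.003], [-0.001, 0.003, -1.0]]
force: [2.4, -9.2, 2.1]
width: 0.002
```

```bash
python3 chk.py 15 side wrist
python3 - <<'E'
import cv2
im=cv2.imread("pics/side15.png")
cv2.imwrite("pics/side15c.png",cv2.resize(im[150:210,190:270],None,fx=9,fy=9,interpolation=cv2.INTER_CUBIC))
E
```

```text
21.5833 tool [0.5783 0.0582 0.0224] ramp [ 0.1716 -0.0022  0.0243] Fxyz [ 2.36 -9.21  2.09] F along [-9.12 -0.21  3.39]
side 203 cas s range [0.1918 0.3311] ((261.7665710449219, 0.11795997619628906), (139.87161254882812, 52.330379486083984), 0.5138492584228516)
wrist 21941 cas s range [0.1927 0.2977] ((245.3393096923828, -2.085113525390625), (50.75343322753906, 107.4469985961914), 89.96190643310547)
```

View pics/side15c.png

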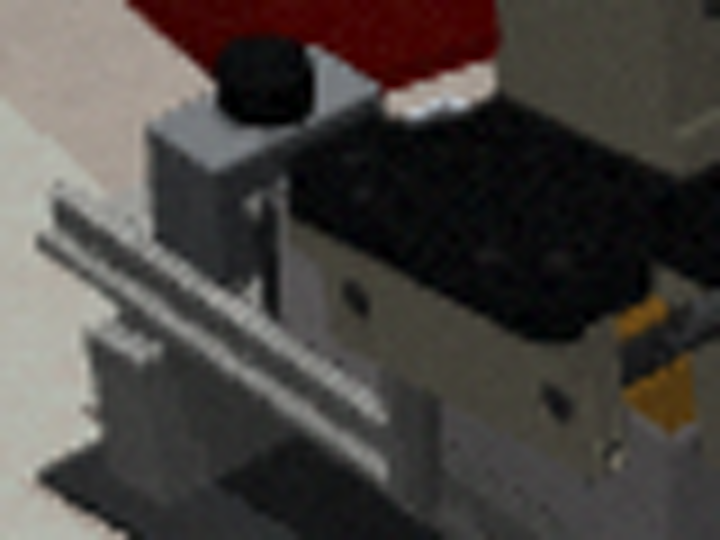

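View pics/wrist15.png

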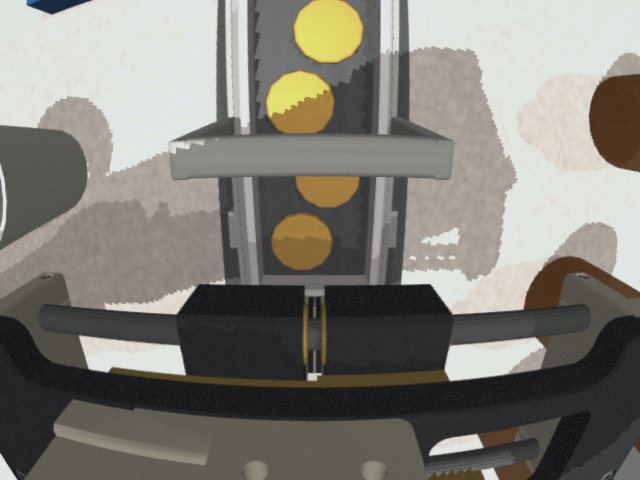

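The plate is visibly pushed in (edge from x≈290 to ≈275 px). I estimate 2.8 mm from both force and position. One more small step, then I'll withdraw slowly.

{"method": "play_rows", "body": {
  "deltas": [
    {"travel": [0,-0.0005,-0.0001],"twist": 0},
    {"travel": [0,-0.001,-0.0001],"twist": 0},
    {"travel": [0,-0.0013,-0.0002],"twist": 0},
    {"travel": [0,-0.0013,-0.0002],"twist": 0},
    {"travel": [0,-0.0013,-0.0002],"twist": 0}
  ]
}}

```text
time_s: 22.1
tool_pos: [0.5781, 0.0589, 0.0225]
orientation: [[0.974, 0.226, 0.0], [0.226, -0.974, -0.004], [-0.001, 0.004, -1.0]]
force: [2.8, -10.5, 2.6]
width: 0.002
```

{"method": "play_rows", "body": {
  "deltas": [
    {"travel": [0,0.0003,0],"twist": 0},
    {"travel": [0,0.0006,0.0001],"twist": 0},
    {"travel": [0,0.0009,0.0001],"twist": 0},
    {"travel": [0,0.0012,0.0002],"twist": 0},
    {"travel": [0,0.0015,0.0002],"twist": 0},
    {"travel": [0,0.0018,0.0003],"twist": 0},
    {"travel": [0,0.0021,0.0003],"twist": 0},
    {"travel": [0,0.0024,0.0003],"twist": 0},
    {"travel": [0,0.0027,0.0004],"twist": 0},
    {"travel": [0,0.003,0.0004],"twist": 0},
    {"travel": [0,0.0033,0.0005],"twist": 0},
    {"travel": [0,0.0036,0.0005],"twist": 0},
    {"travel": [0,0.0039,0.0005],"twist": 0},
    {"travel": [0,0.0042,0.0006],"twist": 0},
    {"travel": [0,0.0045,0.0006],"twist": 0},
    {"travel": [0,0.0048,0.0007],"twist": 0},
    {"travel": [0,0.0051,0.0007],"twist": 0},
    {"travel": [0,0.0054,0.0008],"twist": 0},
    {"travel": [0,0.0057,0.0008],"twist": 0},
    {"travel": [0,0.006,0.0008],"twist": 0}
  ]
}}

```text
time_s: 23.77
tool_pos: [0.5789, 0.0568, 0.0216]
orientation: [[0.974, 0.229, -0.0], [0.229, -0.974, 0.001], [-0.0, -0.001, -1.0]]
force: [0.6, -0.1, -0.0]
width: 0.006
```

The force is back to zero, with a peak press of about 3.5–4 mm. I'll back clear and lift away.

{"method": "play_rows", "body": {
  "deltas": [
    {"travel": [0,0.001,0.0001],"twist": 0},
    {"travel": [0,0.003,0.0003],"twist": 0},
    {"travel": [0,0.007,0.0008],"twist": 0},
    {"travel": [0,0.014,0.001],"twist": 0},
    {"travel": [0,0.025,0],"twist": 0},
    {"travel": [0,0.04,-0.005],"twist": 0},
    {"travel": [0,0.055,-0.02],"twist": 0},
    {"travel": [0,0.07,-0.045],"twist": 0},
    {"travel": [0,0.085,-0.07],"twist": 0},
    {"travel": [0,0.11,-0.1],"twist": 0},
    {"travel": [0,0.135,-0.12],"twist": 0},
    {"travel": [0,0.15,-0.13],"twist": 0},
    {"travel": [0,0.15,-0.13],"twist": 0},
    {"travel": [0,0.15,-0.13],"twist": 0}
  ]
}}

```text
time_s: 24.93
tool_pos: [0.6135, -0.0923, 0.152]
orientation: [[0.975, 0.224, 0.001], [0.224, -0.975, -0.001], [0.001, 0.001, -1.0]]
force: [-0.1, 0.7, 0.7]
width: 0.004
```

Run:
```python
from plant import env
from fr import *
R,O=frame([.614,-.1045,.007])
st=env.read_state();print(st["time_s"],st["tool_pos"],st["force"])
for n in("side","top"):
    c=env.read_camera(n);np.savez(n+"16.npz",**c);cv2.imwrite(f"pics/{n}16.png",c["img"])
    W=pts(c);L=(W-O)@R;s,y,h=L[...,0],L[...,1],L[...,2]
    ok=(c["depth"]>0)&(np.abs(y)<.03)
    k=ok&(s>.16)&(s<.3)&(h>.03)&(h<.05)
    print(n,k.sum(),cv2.minAreaRect((np.c_[s[k],y[k]]*1000).astype(np.float32)))
    for a in np.arange(.18,.30,.02):
        kk=k&(s>a)&(s<a+.02)
        if kk.sum()>5: print("  ",a.round(2),np.percentile(h[kk],97).round(4))
    # dark plate/gap profile ahead of front
    k=ok&(np.abs(y)<.02)&(h>.02)&(h<.034)&(s>.3)&(s<.34)
    print("  beyond",k.sum(),np.percentile(s[k],[3,50]) if k.any() else 0)
a=cv2.imread("pics/side16.png")[140:260,180:320];cv2.imwrite("pics/s16c.png",cv2.resize(a,None,fx=5,fy=5,interpolation=cv2.INTER_CUBIC))
a=cv2.imread("pics/top16.png")[195:295,165:375];cv2.imwrite("pics/t16c.png",cv2.resize(a,None,fx=3.8,fy=3.8,interpolation=cv2.INTER_CUBIC))
```

```text
24.9333 [ 0.61352599 -0.09232717  0.15202863] [-0.0524229   0.66594896  0.66537542]
side 1076 ((241.43777465820312, 0.09255790710449219), (116.87455749511719, 52.98609924316406), 0.1956140697002411)
   0.18 0.0457
   0.2 0.0453
   0.22 0.0452
   0.24 0.0449
   0.26 0.045
   0.28 0.0454
  beyond 74 [0.30121664 0.32505205]
top 1319 ((242.17604064941406, -2.8119049072265625), (51.416358947753906, 115.65630340576172), 89.7339859008789)
   0.18 0.0483
   0.2 0.0486
   0.22 0.0463
   0.24 0.047
   0.26 0.0465
   0.28 0.0472
  beyond 63 [0.30062737 0.3173916 ]
```

View pics/s16c.png

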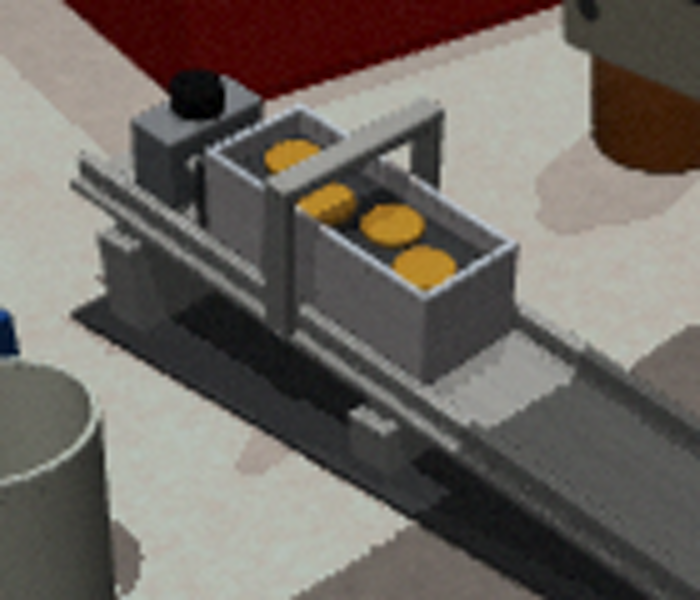

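View pics/t16c.png

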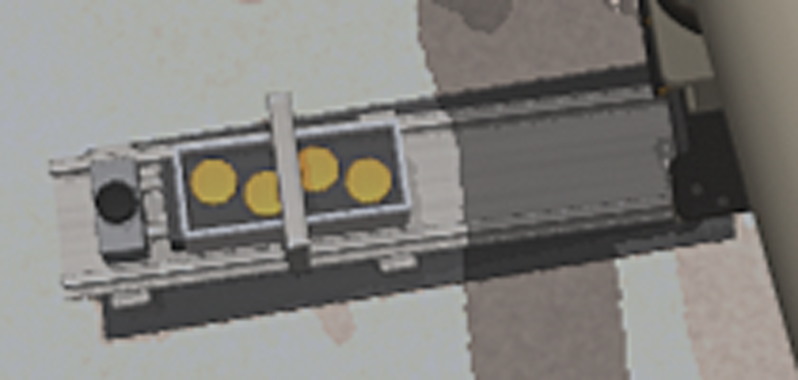

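View pics/top16.png

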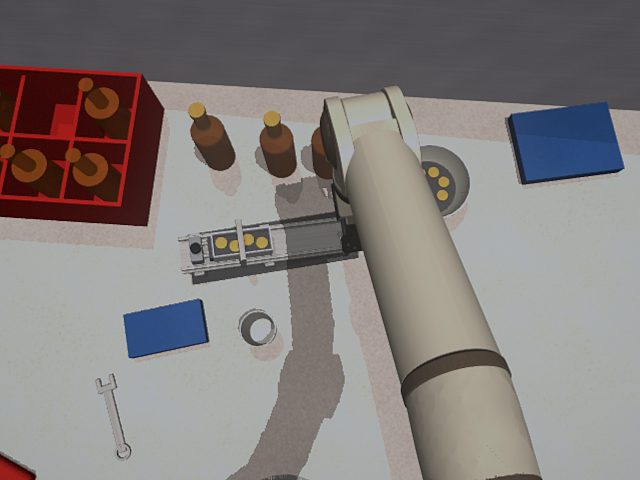

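The cassette sits square (0.2–0.3°) and flat against the stop. I'll do a quick check that the bottles, cup and bowl haven't moved, then hand in.

Run:
```python
from h import *
a=np.load("side0.npz")["img"].astype(int);b=np.load("side16.npz")["img"].astype(int)
W0=pts(dict(np.load("side0.npz")));W1=pts(dict(np.load("side16.npz")))
for n,(x0,y0,x1,y1) in dict(b0=(297,64,330,174),b1=(333,86,369,203),b2=(370,104,410,226),cup=(156,210,206,272),bowl=(408,212,518,315)).items():
    d=np.abs(a-b)[y0:y1,x0:x1].max(-1)>40
    print(n,"changed frac",d.mean().round(3),"rows changed",np.flatnonzero(d.mean(1)>.2)[[0,-1]]+y0 if (d.mean(1)>.2).any() else None)
```

```text
b0 changed frac 0.308 rows changed [ 66 160]
b1 changed frac 0.356 rows changed [ 86 169]
b2 changed frac 0.144 rows changed [104 135]
cup changed frac 0.0 rows changed None
bowl changed frac 0.0 rows changed None
```

View pics/side16.png

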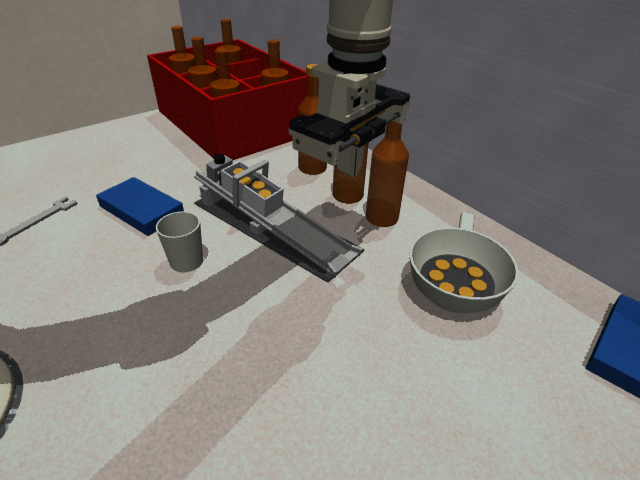

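The bowl and cup haven't changed, the bottles' feet are where they were, and the differing pixels are just the gripper in front of them. I'll hand in.

```bash
python3 -c "
from plant import env
print(env.finish_job())"
```

```text
the job is handed in; nothing more can be done
None
```

I set the cassette on the ramp foot, let go of it, then pushed it up under the crossbar onto the sprung stop and handed the job in at about 25 s.

**Stop:** I felt the stop at about 302–303 mm up the slope, which agrees with the camera. The plate gave about 3.5 mm by position, or about 4 mm by force, at a peak push of about 11 N. I then backed off slowly until the force read zero.

**Final checks:**
- **Cassette:** it lies flat and square to within 0.3°. It sits about 1.5 mm off the centre line, inside the rails.
- **Plate:** I estimate it is still pressed in about 1–2 mm. This comes from the cassette's position, at the limit of camera accuracy, so I could not confirm it directly.
- **Surroundings:** the cup and bowl are unchanged in the side view. The bottles' feet have not moved, but the gripper hid parts of their upper bodies. The arm stands clear of everything.

**What went wrong:** the reported tool tip lies about 32 mm below the real fingertips. Because of that, the first grip closed above the cassette without touching it. I measured the offset from the side camera, corrected for it and gripped again.

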